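# Put the stacked battery packs on charge

### The arm

A 6-joint arm with a two-finger parallel gripper is mounted at the origin on the work surface. World frame = base frame: x ahead of the robot, y to its left, z up, the work surface at z = 0. Lengths are in m, angles in rad, forces in N, time in s.
With the tool pointing down it reaches from about 0.35 to 0.775 m from the base axis. Payload 5.5 kg.
Tool frame: the origin (TCP) lies at the very end of the fingers, on their centre line; the grasp point (between the pads) lies 19 mm behind it (env.grip_depth is the distance from the TCP to the grasp point, in m); z points along the fingers, y is the direction in which the jaws open and shut (so a half turn about z gives the same grasp; the last joint's range is limited). The gripper opens to 85 mm and grips with 20 to 120 N. Pads are 22 mm wide; open, the fingers measure 114 mm over their backs; the gripper's body (76 mm by 85 mm) begins 54 mm behind the grasp point. The pads swing forward as they close: fully open they stand 13 mm farther back than shut.
Start: joints at [-1.446, 0.313, 0.046, 1.304, 0, 1.431], TCP at [0.15, -0.555, 0.231] pointing down, gripper open.
Joint ranges: [-2.76, 2.76], [-0.86, 1.69], [-1.03, 1.26], [-2.2, 2.34], [-1.47, 1.5], [-3.14, 3.14]. Speed limits (rad/s): [2.57, 2.57, 3.14, 3.14, 3.14, 3.14].

### API

Orientations are given as a unit quaternion [w, x, y, z].
In Python, from workcell import env gives the robot as it stands.
- The arm moves only by the tool step_arm, never from a script. Its argument "series" is a list of rows, each a list of 3 entries, a list of its own where there are three numbers: the shift along the world's x, y, z in cm, then the turn about the world's z in rad, then the closure in counts, from 0 (fully open) to 255 (shut). A call has 1 to 5 rows; each row is the pose to reach, as a shift and turn from the pose measured when the call began; what a row does not reach only later rows make up. A row lasts 1/8 s, in which the tool goes at most 62.5 mm and 10.7 degrees, less where a joint would pass 70% of its speed; a pose out of reach is approached as far as the arm can. A call with a gripper value outside its range is refused whole. The fingers move at their own pace and stop on an object; "newtons" is the grip in N (left out, the last holds). Time passes only in rows, so rows that repeat a pose let the fingers close. It gives the time, the measured TCP pose, the force and the opening at its end, in the units of the state.
- env.get_state(): the state, without advancing time (a new reading comes with each control period).
- env.read_camera(name): name is "scene" or "top" or "wrist"; returns a dict with "frame" (420x560x3 uint8, red, green, blue), "vertical_fov" (degrees; the focal length in pixels is half the picture's height over the tangent of half this angle, whatever the lens; pixels are square), "cx", "cy" (the principal point, pixels), "camera_from_world" (4x4, takes a point from world to camera coordinates). Camera axes: x right, y down, z forward; pixel columns grow to the right and rows downward; lengths in m; the calibration is good to about 2 mm. A picture is of the moment at which its call begins. There is no depth.
- env.hand_in(): hands the job in, once; it reports no verdict.
The state is a dict: "clock": time; "joint_pos": joint angles; "qvel": joint speeds; "tau": joint torques, N m; "tcp_pos": TCP position; "orientation": TCP orientation; "wrist_force": force on the tool from outside, world axes, zero at the start; "ft_torque": the same for the moment, N m; "finger_gap": finger opening in m.
Only numpy, scipy, OpenCV 4.12 (cv2) and the standard library are available. Lean on these libraries where they do the work, as an engineer would, in place of code of your own. Each camera call takes 0.05 s, during which the arm holds its last target.

### The job

The four battery packs for the portable instruments have been left in a stack. Take the stack apart from the top down and put each pack on charge in the charger that has its colour and size, setting it down gently so that it lies flat and fully down in the well, lengthwise along it. Leave the loudspeaker and the circuit board where they lie.

Things in the scene. Friction and masses are not known exactly. Their poses are not given: they have to be found in the camera images.
- pack_black_center (a point): Centre (half-way up) of the charcoal-black battery pack, a rigid block 60 mm wide (its x), 112 mm long (its y) and 28 mm high (its z, up); about 360 g. At the start it is the bottom of the stack. Each pack lies about at a right angle to the one below, a few mm off centre. Either way round is the same; grasp it across its 60 mm width, from above.
- pack_white_center (a point): Centre (half-way up) of the white battery pack, a rigid block 54 mm wide (its x), 98 mm long (its y) and 28 mm high (its z, up); about 290 g. At the start it is the second from the bottom, on the black pack. Each pack lies about at a right angle to the one below, a few mm off centre. Either way round is the same; grasp it across its 54 mm width, from above.
- pack_red_center (a point): Centre (half-way up) of the dark red battery pack, a rigid block 48 mm wide (its x), 84 mm long (its y) and 28 mm high (its z, up); about 220 g. At the start it is the third from the bottom, on the white pack. Each pack lies about at a right angle to the one below, a few mm off centre. Either way round is the same; grasp it across its 48 mm width, from above.
- pack_blue_center (a point): Centre (half-way up) of the blue battery pack, a rigid block 40 mm wide (its x), 70 mm long (its y) and 28 mm high (its z, up); about 160 g. At the start it is the top of the stack, on the red pack. Each pack lies about at a right angle to the one below, a few mm off centre. Either way round is the same; grasp it across its 40 mm width, from above.
- charger_black_seat (a point): Charger for the charcoal-black pack: fixed grey housing 100 x 156 mm with a charcoal-black well. Point: centre of the flat well floor, 16 mm above the bench; x across the well, y along it. Floor 68 x 120 mm (4 mm play each side); walls 12.5 mm high, flared to 10 mm play at the rim. Mid-way along both long sides the wall has a 48 mm gap, level with the floor, for the fingers beside the pack.
- charger_white_seat (a point): Charger for the white pack: fixed grey housing 94 x 142 mm with a white well. Point: centre of the flat well floor, 16 mm above the bench; x across the well, y along it. Floor 62 x 106 mm (4 mm play each side); walls 12.5 mm high, flared to 10 mm play at the rim. Mid-way along both long sides the wall has a 48 mm gap, level with the floor, for the fingers beside the pack.
- charger_red_seat (a point): Charger for the dark red pack: fixed grey housing 88 x 128 mm with a dark red well. Point: centre of the flat well floor, 16 mm above the bench; x across the well, y along it. Floor 56 x 92 mm (4 mm play each side); walls 12.5 mm high, flared to 10 mm play at the rim. Mid-way along both long sides the wall has a 48 mm gap, level with the floor, for the fingers beside the pack.
- charger_blue_seat (a point): Charger for the blue pack: fixed grey housing 80 x 114 mm with a blue well. Point: centre of the flat well floor, 16 mm above the bench; x across the well, y along it. Floor 48 x 78 mm (4 mm play each side); walls 12.5 mm high, flared to 10 mm play at the rim. Mid-way along both long sides the wall has a 48 mm gap, level with the floor, for the fingers beside the pack.
- speaker_center (a point): Bystander, leave alone: loose small loudspeaker lying face up, round, 68 mm across, 32 mm high, 160 g; point at its centre, 16 mm above the bench.
- board_center (a point): Bystander, leave alone: loose green circuit board with parts on it, 78 x 56 mm (x, y), 23 mm high on brass feet, 60 g; point at its centre, 8 mm above the bench.
Things that resemble listed ones, but are neither listed nor needed, are in the scene too. Of the things that look like the part that bears pack_red_center, the largest one is meant.

How it is judged:
By the outcome, as a careful person would: the job done as asked, in the order asked, and still so for the second after the job is handed in, with the robot touching nothing.
It also fails if it takes over 112 s, if anything falls off the work surface, if the arm or the gripper's body presses on something with over 40 N, if the wrist force passes 120 N, or if a joint passes its speed limit or range.

## Working session

There is one attempt and no reset: what is moved stays moved. The work goes in short steps, Python scripts to look and compute and a tool call to move; the robot and the scene stay as the last step left them, time stands still between calls to the robot, and variables do not carry over. Pictures are saved under pics/ and viewed, and the job is handed in when it is done.

Besides the shell and the picture viewer there is one more tool, called as a command line: name --argument value ..., lists and objects as JSON in quotes. step_arm: Moves the arm, as the interface text tells. Its arguments: {"type":"object","properties":{"series":{"type":"array"},"newtons":{"type":"number"}},"required":["series"]}

```bash
ls; mkdir -p pics; python3 - <<'E'
from workcell import env
import cv2,json
s=env.get_state();print(s['clock'],s['tcp_pos'],s['orientation'],s['wrist_force'],s['finger_gap'],env.grip_depth)
for n in ['scene','top','wrist']:
    c=env.read_camera(n);cv2.imwrite(f'pics/{n}0.png',c['frame'][:,:,::-1]);print(n,c['vertical_fov'],c['cx'],c['cy'],c['camera_from_world'].round(3).tolist() if hasattr(c['camera_from_world'],'round') else c['camera_from_world'])
E
```

```text
pics
0.0 [ 0.15040116 -0.55446256  0.23041748] [-8.95626521e-04  9.91248805e-01  1.32003804e-01 -9.16515057e-06] [-0.16669092 -0.72567569  0.71638749] 0.08544784497222657 0.0187
scene 54.6634449058592 285.27423049546104 203.58592596960483 [[0.475, 0.88, 0.003, -0.285], [0.618, -0.331, -0.713, -0.286], [-0.627, 0.341, -0.701, 1.477], [0.0, 0.0, 0.0, 1.0]]
top 49.55169764240324 282.0108437406918 212.73145211527225 [[0.018, -1.0, -0.001, 0.007], [-0.99, -0.018, -0.138, 0.58], [0.138, 0.004, -0.99, 1.197], [0.0, 0.0, 0.0, 1.0]]
wrist 69.55687801883829 279.55422117095833 215.84290584952797 [[0.262, -0.965, -0.001, -0.574], [-0.921, -0.25, 0.298, -0.038], [-0.288, -0.077, -0.955, 0.379], [0.0, 0.0, 0.0, 1.0]]
```

View pics/scene0.png

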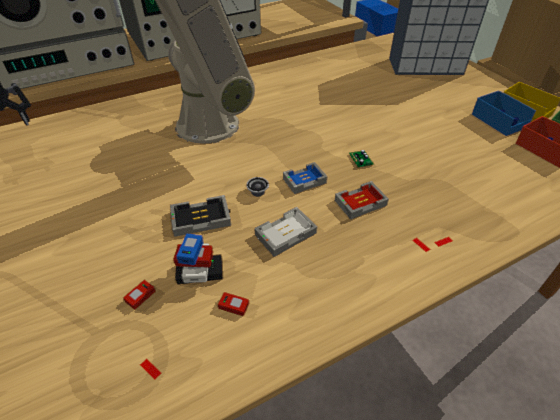

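View pics/top0.png

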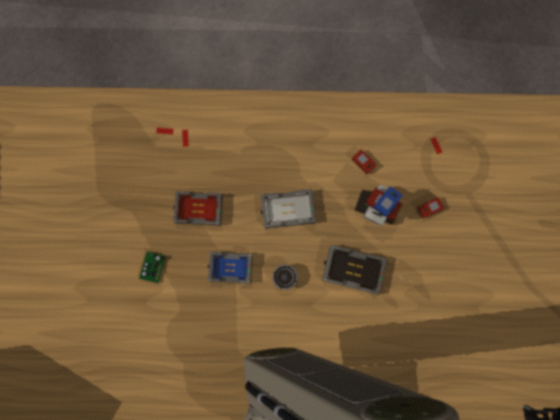

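View pics/wrist0.png

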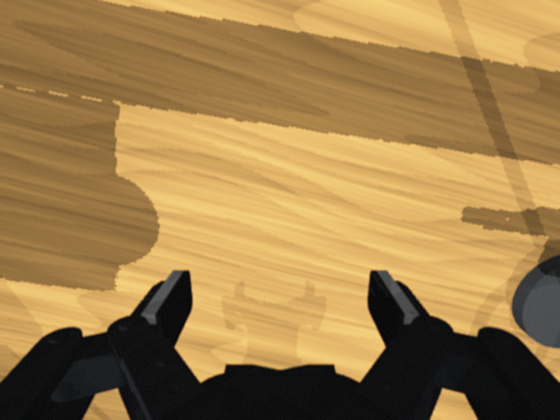

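The scene view shows the stack at about (195,262), two small red decoy packs at (140,293) and (234,303), and flat red marks. In the top view the stack is at (383,203). The chargers there are black (355,269), white (289,208), red (199,208) and blue (231,267), with the speaker at (285,276) and the board at (152,266). The arm blocks nothing that matters. I'll enlarge the top view and measure roughly.

```bash
cat > h.py <<'E'
import numpy as np,cv2
from workcell import env
def cam(n,save=None):
    c=env.read_camera(n); 
    c['f']=c['frame'].shape[0]/2/np.tan(np.radians(c['vertical_fov']/2)); c['T']=np.array(c['camera_from_world'])
    if save: cv2.imwrite(f'pics/{save}.png',c['frame'][:,:,::-1])
    return c
def ray(c,px,z):
    px=np.atleast_2d(np.asarray(px,float)); R=c['T'][:3,:3];t=c['T'][:3,3]
    d=np.c_[(px[:,0]-c['cx'])/c['f'],(px[:,1]-c['cy'])/c['f'],np.ones(len(px))]@R
    o=-R.T@t
    return o+d*((z-o[2])/d[:,2])[:,None]
def proj(c,P):
    P=np.atleast_2d(P)@c['T'][:3,:3].T+c['T'][:3,3]
    return P[:,:2]/P[:,2:]*c['f']+[c['cx'],c['cy']]
def blobs(mask,mina=30):
    k,_=cv2.findContours(mask.astype(np.uint8),cv2.RETR_EXTERNAL,cv2.CHAIN_APPROX_NONE)
    return sorted([x for x in k if cv2.contourArea(x)>=mina],key=cv2.contourArea,reverse=True)
def rect(c,cnt,z):
    P=ray(c,cnt.reshape(-1,2),z)[:,:2]
    (ctr,wh,a)=cv2.minAreaRect((P*1000).astype(np.float32))
    b=cv2.boxPoints((ctr,wh,a)); e=[b[1]-b[0],b[2]-b[1]]; l=max(e,key=np.linalg.norm)
    ang=np.degrees(np.arctan2(l[1],l[0]))%180
    return np.round(ctr,1),np.round(sorted(wh),1),round(float(ang),1)  # mm, long-axis angle deg
E
python3 - <<'E'
from h import *
c=cam('top'); f=c['frame']; hsv=cv2.cvtColor(f,cv2.COLOR_RGB2HSV)
for n,m in dict(red=((hsv[...,0]<6)|(hsv[...,0]>172))&(hsv[...,1]>150)&(hsv[...,2]>60),blue=(abs(hsv[...,0].astype(int)-110)<15)&(hsv[...,1]>120),grey=(hsv[...,1]<45)&(hsv[...,2]>50)).items():
    m=m.copy(); m[:110]=0; m[330:]=0
    for k in blobs(m,40): print(n,k.reshape(-1,2).mean(0).round(),*[rect(c,k,z) for z in ([0.016,0.098] if n!='grey' else [.0285])])
cv2.imwrite('pics/topz.png',cv2.resize(f[120:310,140:460,::-1],None,fx=2.5,fy=2.5,interpolation=cv2.INTER_CUBIC))
E
```

```text
red [198. 208.] (array([594. , 249.9]), array([67.6, 97.6]), 88.5) (array([581.9, 234.3]), array([63.2, 91.2]), 88.5)
red [430. 207.] (array([ 605.9, -393.8]), array([32. , 61.9]), 117.4) (array([ 593. , -367.1]), array([29.9, 57.8]), 117.4)
red [363. 161.] (array([ 734.4, -209.6]), array([30.7, 57.9]), 44.6) (array([ 713.1, -195. ]), array([28.7, 54.1]), 44.6)
red [374. 197.] (array([ 632.6, -237.5]), array([23.2, 50.1]), 143.5) (array([ 617.9, -221.1]), array([21.7, 46.8]), 143.5)
red [164. 130.] (array([813.8, 357.1]), array([12.6, 41.3]), 85.1) (array([787.3, 334.5]), array([11.7, 38.5]), 85.1)
red [436. 145.] (array([ 783.8, -414.4]), array([11.7, 42. ]), 24.7) (array([ 759.2, -386.4]), array([10.9, 39.2]), 24.7)
red [185. 138.] (array([792.5, 296.5]), array([11.3, 41.3]), 2.8) (array([767.4, 277.9]), array([10.6, 38.6]), 2.8)
blue [230. 267.] (array([430.2, 156.4]), array([54.5, 85.9]), 88.6) (array([428.8, 147. ]), array([50.9, 80.3]), 88.6)
blue [388. 201.] (array([ 620.4, -276. ]), array([40.8, 75.1]), 141.7) (array([ 606.5, -257. ]), array([38.1, 70.2]), 141.7)
grey [288. 209.] (array([594. ,   2.1]), array([ 88. , 136.7]), 97.5)
grey [228. 267.] (array([431.2, 155.6]), array([ 73. , 107.5]), 88.4)
grey [375. 215.] (array([ 579.7, -238.3]), array([32.5, 59.5]), 64.0)
grey [289. 276.] (array([411.3,  -3.7]), array([37.9, 57.6]), 13.7)
grey [332. 263.] (array([ 443.6, -128.7]), array([49.7, 94. ]), 162.5)
grey [386. 203.] (array([ 613.9, -269.7]), array([21.2, 22. ]), 135.6)
grey [353. 285.] (array([ 391.7, -177.6]), array([12.9, 44.6]), 77.1)
grey [358. 255.] (array([ 469.4, -189.7]), array([12.9, 41.7]), 78.5)
```

View pics/topz.png

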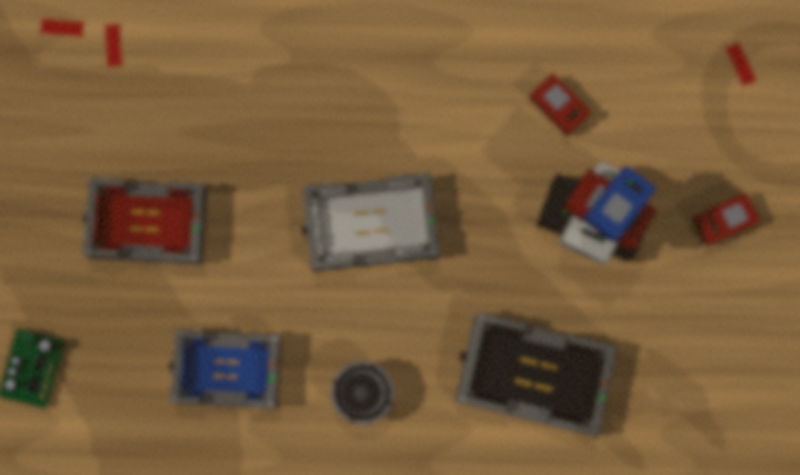

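step_arm --series '[[[6,4,2],-0.18,0],[[11,7.5,2],-0.36,0],[[16,10.5,2],-0.54,0],[[21,14,2],-0.72,0],[[26,17,2],-0.93,0]]' --newtons 40

```text
clock: 0.82
tcp_pos: [0.394, -0.3949, 0.2507]
orientation: [-0.0, 0.955, -0.298, 0.0]
wrist_force: [0.2, -0.8, -0.1]
finger_gap: 0.0854
```

step_arm --series '[[[6,4,0],0,0],[[12,8,0],0,0],[[19.5,13,0],0,0],[[19.5,13,0],0,0],[[19.5,13,0],0,0]]'

```text
clock: 1.45
tcp_pos: [0.5823, -0.2762, 0.2496]
orientation: [-0.007, 0.959, -0.282, 0.001]
wrist_force: [0.5, -0.3, -0.9]
finger_gap: 0.0854
```

```bash
cat >> h.py <<'E'
def st():
    s=env.get_state(); q=s['orientation']; 
    from scipy.spatial.transform import Rotation as Ro
    R=Ro.from_quat([q[1],q[2],q[3],q[0]]).as_matrix()
    print('t',round(s['clock'],2),'tcp mm',(s['tcp_pos']*1000).round(1),'jaw deg',round(float(np.degrees(np.arctan2(R[1,1],R[0,1]))%180),1),'F',np.round(s['wrist_force'],1),'gap',round(s['finger_gap']*1000,1),'j',np.round(s['joint_pos'],2), 'tilt',np.round(R[2,2],4))
    return s
E
python3 - <<'E'
from h import *
st(); cam('wrist','w1')
E
```

```text
t 1.45 tcp mm [ 582.3 -276.2  249.6] jaw deg 57.2 F [ 0.5 -0.3 -0.9] gap 85.4 j [-0.57  0.45  0.29  1.41  0.01  3.14] tilt -0.9999
```

View pics/w1.png

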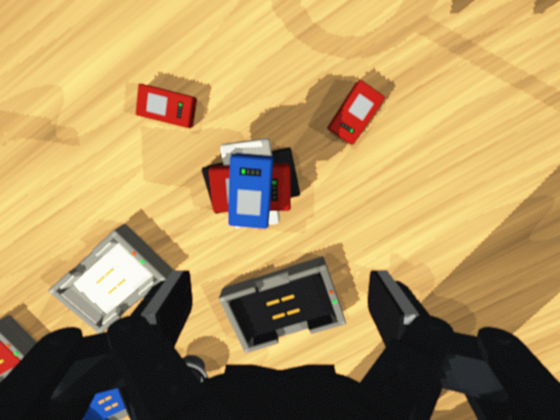

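The wrist view shows the blue pack at (250,190), on red, white and black. The black charger is at (283,303) and the white one at (108,277). Joint 6 is at its limit, so I need the other half-turn of the jaws. First I'll measure from here.

```bash
cat >> h.py <<'E'
def masks(f):
    h=cv2.cvtColor(f,cv2.COLOR_RGB2HSV).astype(int); H,S,V=h[...,0],h[...,1],h[...,2]
    return dict(red=((H<6)|(H>172))&(S>150)&(V>60),blue=(abs(H-110)<15)&(S>120)&(V>50),white=(S<40)&(V>170),black=(V<60)&(S<90),grey=(S<50)&(V>45)&(V<170))
E
python3 - <<'E'
from h import *
c=cam('wrist'); m=masks(c['frame'])
for n,z in [('blue',.112),('red',.084),('white',.056),('white',.016),('black',.016),('grey',.0285)]:
    for k in blobs(m[n],300)[:4]: print(n,z,k.reshape(-1,2).mean(0).round(),*rect(c,k,z))
print(proj(c,[[.604,-.254,.112]]))
E
```

```text
blue 0.112 [248. 189.] [ 609.2 -257.5] [39.8 69.2] 142.6
blue 0.112 [104. 405.] [486.   44.7] [37.3 72.2] 94.2
red 0.084 [354. 111.] [ 614.6 -380.8] [30.3 52.4] 115.1
red 0.084 [164. 105.] [ 718.7 -231. ] [28.5 54.6] 43.7
red 0.084 [217. 187.] [ 626.  -224.8] [20.4 49.2] 144.0
red 0.084 [280. 187.] [ 592.  -281.5] [20.3 48.9] 143.3
white 0.056 [109. 279.] [601.1 -23.4] [ 83.2 126.4] 97.3
white 0.056 [247. 201.] [ 592.9 -236.9] [25.2 27.2] 144.6
white 0.056 [243. 147.] [ 644.5 -267.8] [15.2 53. ] 62.1
white 0.016 [109. 279.] [595.9  11.9] [ 93.2 141.4] 97.3
white 0.016 [247. 201.] [ 586.7 -227.1] [28.2 30.5] 144.6
white 0.016 [243. 147.] [ 644.6 -261.6] [17.  59.3] 62.1
black 0.016 [276. 364.] [ 371.7 -127.1] [270.8 922.1] 57.9
black 0.016 [283. 308.] [ 429.4 -177.5] [ 90.3 137.7] 76.9
black 0.016 [287. 169.] [ 592.1 -287.6] [22.3 58.9] 160.3
grey 0.0285 [283. 303.] [ 439.8 -184. ] [107.6 152.6] 76.9
grey 0.0285 [151. 275.] [571.8 -67.3] [ 74.6 151.2] 156.2
grey 0.0285 [471. 375.] [ 189.8 -360.1] [54.  92.6] 20.4
grey 0.0285 [ 14. 338.] [602.8 173.8] [40.9 66.1] 178.0
[[248.26123396 197.4882146 ]]
```

step_arm --series '[[[2.5,1.9,0],0.18,0],[[2.5,1.9,0],0.36,0],[[2.5,1.9,0],0.54,0],[[2.5,1.9,0],0.72,0],[[2.5,1.9,0],0.9,0]]'

```text
clock: 2.17
tcp_pos: [0.6038, -0.2599, 0.2504]
orientation: [-0.006, 0.987, 0.163, -0.002]
wrist_force: [-0.1, 0.9, -0.7]
finger_gap: 0.0856
```

step_arm --series '[[[0,0,0],0.18,0],[[0,0,0],0.36,0],[[0,0,0],0.54,0],[[0,0,0],0.72,0],[[0,0,0],0.9,0]]'

```text
clock: 2.8
tcp_pos: [0.6024, -0.2613, 0.2507]
orientation: [-0.005, 0.817, 0.577, -0.005]
wrist_force: [0.5, 0.3, 0.4]
finger_gap: 0.0855
```

step_arm --series '[[[0,0,0],0.18,0],[[0,0,0],0.36,0],[[0,0,0],0.54,0],[[0,0,0],0.72,0],[[0,0,0],0.9,0]]'

```text
clock: 3.42
tcp_pos: [0.6009, -0.2625, 0.2511]
orientation: [-0.002, 0.483, 0.876, -0.006]
wrist_force: [0.2, -0.5, -0.1]
finger_gap: 0.0851
```

```bash
python3 - <<'E'
from h import *
st()
E
```

```text
t 3.42 tcp mm [ 600.9 -262.5  251.1] jaw deg 32.3 F [ 0.2 -0.5 -0.1] gap 85.1 j [-0.53  0.48  0.34  1.44 -0.01  0.48] tilt -0.9999
```

step_arm --series '[[[0.8,0.5,0],0.18,0],[[0.8,0.5,0],0.354,0],[[0.8,0.5,0],0.354,0],[[0.8,0.5,0],0.354,0]]'

```text
clock: 3.92
tcp_pos: [0.6082, -0.2583, 0.2513]
orientation: [-0.001, 0.323, 0.946, -0.007]
wrist_force: [-0.1, -0.0, -0.3]
finger_gap: 0.0852
```

```bash
python3 - <<'E'
from h import *
st(); c=cam('wrist','w2'); m=masks(c['frame'])
for n,z in [('blue',.112),('blue',.016),('red',.084),('white',.056),('white',.016),('black',.016)]:
    for k in blobs(m[n],300)[:4]: print(n,z,k.reshape(-1,2).mean(0).round(),*rect(c,k,z))
E
```

```text
t 3.92 tcp mm [ 608.2 -258.3  251.3] jaw deg 52.3 F [-0.1 -0.  -0.3] gap 85.2 j [-0.52  0.49  0.36  1.44 -0.01  0.14] tilt -0.9999
blue 0.112 [284. 199.] [ 605.8 -254. ] [39.1 71.2] 142.0
blue 0.016 [284. 199.] [ 625.1 -269.1] [52.4 95.5] 142.0
red 0.084 [368. 236.] [ 701.2 -210.2] [31.9 54.1] 43.6
red 0.084 [202. 243.] [ 596.5 -359.9] [29.3 57. ] 115.6
red 0.084 [316. 188.] [ 621.9 -223.9] [21.5 50.8] 142.3
red 0.084 [254. 192.] [ 587.1 -279.7] [18.  49.4] 142.8
white 0.056 [462.  43.] [597.6 -25.1] [66.2 92.2] 97.6
white 0.056 [282. 153.] [ 575.8 -233.4] [28.3 52.3] 63.3
white 0.056 [284. 194.] [ 611.8 -258.5] [24.3 26.9] 142.5
white 0.016 [462.  43.] [603.3  -3.2] [ 74.  103.1] 97.6
white 0.016 [282. 153.] [ 579.  -236.2] [31.7 58.5] 63.3
white 0.016 [284. 194.] [ 619.2 -264.3] [27.1 30.1] 142.5
black 0.016 [281. 364.] [ 804.9 -427.7] [272.8 927.7] 53.3
black 0.016 [234.  25.] [ 450.5 -196.7] [ 74.5 157.4] 52.0
black 0.016 [324. 165.] [ 622.8 -206.6] [26.1 60. ] 161.0
black 0.016 [411.  82.] [605.8 -69.3] [ 7.5 91.3] 7.1
```

View pics/w2.png

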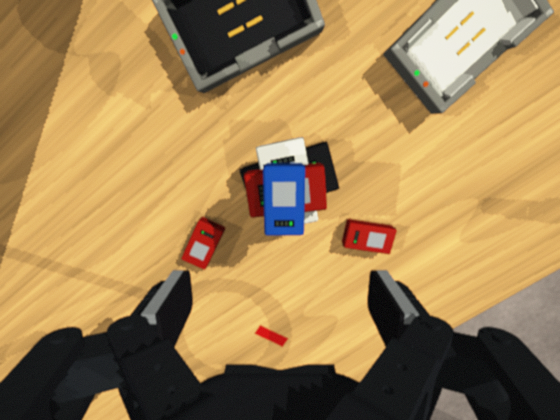

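The blue pack lies at (606,-255) with its long axis at 142°. Both views agree to about 3 mm, and the size matches (39x71). The red pack's long axis is about 53°, so it sticks out under the fingers. I'll keep the TCP at or above 84 mm, where the fingertips sit farther back.

step_arm --series '[[[-0.2,0.3,-5],0,0],[[-0.2,0.3,-10],0,0],[[-0.2,0.3,-14],0,0],[[-0.2,0.3,-16.5],0,0],[[-0.2,0.3,-16.5],0,0]]'

```text
clock: 4.6
tcp_pos: [0.6045, -0.2543, 0.0837]
orientation: [-0.004, 0.323, 0.946, -0.006]
wrist_force: [-0.7, -0.6, -0.3]
finger_gap: 0.0855
```

```bash
python3 - <<'E'
from h import *
st(); c=cam('wrist','w3')
E
```

```text
t 4.6 tcp mm [ 604.5 -254.3   83.7] jaw deg 52.3 F [-0.7 -0.6 -0.3] gap 85.5 j [-0.51  0.55  0.04  1.06 -0.01  0.14] tilt -0.9999
```

View pics/w3.png

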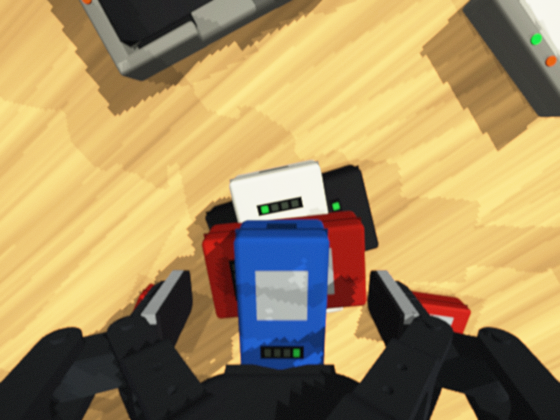

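Blue (236–328 px wide) is centred between the jaws (190–369). I'll close on it.

step_arm --series '[[[0,0,0],0,120],[[0,0,0],0,160],[[0,0,0],0,160],[[0,0,0],0,160],[[0,0,0],0,160]]' --newtons 35

```text
clock: 5.28
tcp_pos: [0.6067, -0.2553, 0.0873]
orientation: [-0.001, 0.323, 0.946, -0.007]
wrist_force: [-0.2, 0.5, 5.9]
finger_gap: 0.0399
```

```bash
python3 - <<'E'
from h import *
st(); c=cam('wrist','w4')
E
```

```text
t 5.28 tcp mm [ 606.7 -255.3   87.3] jaw deg 52.3 F [-0.2  0.5  5.9] gap 39.9 j [-0.51  0.54  0.04  1.07 -0.01  0.14] tilt -0.9999
```

View pics/w4.png

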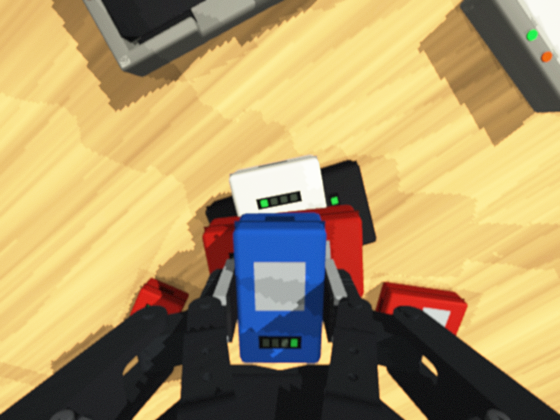

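Gripped (gap 39.9 mm). I'll lift straight up.

step_arm --series '[[[0,0,1],0,160],[[0,0,3],0,160],[[0,0,7],0,160],[[0,0,12],0,160],[[0,0,14],0,160]]'

```text
clock: 5.95
tcp_pos: [0.6075, -0.2559, 0.2312]
orientation: [0.001, 0.323, 0.946, -0.007]
wrist_force: [0.2, -0.1, -1.6]
finger_gap: 0.0395
```

```bash
python3 - <<'E'
from h import *
st(); c=cam('wrist','w5'); m=masks(c['frame'])
for n,z in [('red',.084),('white',.056),('black',.016)]:
    for k in blobs(m[n],300)[:4]: print(n,z,k.reshape(-1,2).mean(0).round(),*rect(c,k,z))
E
```

```text
t 5.95 tcp mm [ 607.5 -255.9  231.2] jaw deg 52.3 F [ 0.2 -0.1 -1.6] gap 39.5 j [-0.51  0.48  0.29  1.38 -0.01  0.14] tilt -0.9999
red 0.084 [286. 193.] [ 604.4 -250.1] [50.  84.2] 58.5
red 0.084 [371. 243.] [ 699.  -209.5] [32.1 53.8] 43.7
red 0.084 [198. 249.] [ 595.7 -357.7] [28.8 56.8] 115.1
white 0.056 [477.  36.] [593.6 -20.4] [ 73.9 105.7] 97.8
white 0.056 [528. 345.] [ 960.6 -127. ] [126.1 141.6] 0.2
white 0.056 [281. 157.] [ 575.6 -233.4] [28.8 53.2] 63.3
white 0.056 [280. 271.] [ 681.4 -316.1] [27.5 58.5] 52.7
black 0.016 [278. 366.] [ 791.9 -414. ] [262.9 883.2] 53.3
black 0.016 [230.  23.] [ 453.  -198.2] [ 68.3 154.6] 52.0
black 0.016 [324. 168.] [ 622.7 -206.8] [26.6 60. ] 159.9
```

View pics/w5.png

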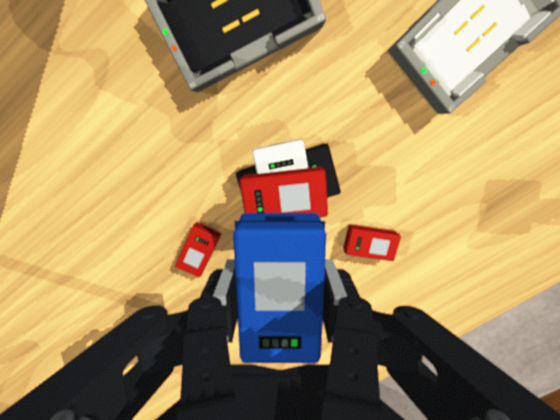

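Blue is lifted, and red on the stack is fully visible at (604,-250), 50x84, angle 58°. Now over to the blue charger.

step_arm --series '[[[-2.2,5.1,1],-0.15,160],[[-4.4,10.2,1],-0.3,160],[[-6.6,15.3,1],-0.45,160],[[-8.8,20.4,1],-0.6,160],[[-11,25.6,1],-0.75,160]]'

```text
clock: 6.62
tcp_pos: [0.4965, 0.0014, 0.2422]
orientation: [-0.001, 0.649, 0.76, -0.008]
wrist_force: [0.1, -0.1, -1.1]
finger_gap: 0.0398
```

step_arm --series '[[[-2.2,5.1,0],-0.15,160],[[-4.4,10.2,0],-0.25,160],[[-6.7,15.7,0],-0.25,160],[[-6.7,15.7,0],-0.25,160],[[-6.7,15.7,0],-0.25,160]]'

```text
clock: 7.25
tcp_pos: [0.4292, 0.1584, 0.2418]
orientation: [-0.002, 0.739, 0.674, -0.008]
wrist_force: [0.6, 0.1, -2.4]
finger_gap: 0.0394
```

```bash
python3 - <<'E'
from h import *
s=st(); c=cam('wrist','w6'); m=masks(c['frame'])
for n,z in [('blue',.016),('blue',s['tcp_pos'][2]+.0247),('grey',.0285),('white',.016),('red',.016)]:
    for k in blobs(m[n],300)[:4]: print(n,z,k.reshape(-1,2).mean(0).round(),*rect(c,k,z))
E
```

```text
t 7.25 tcp mm [429.2 158.4 241.8] jaw deg 174.7 F [ 0.6  0.1 -2.4] gap 39.4 j [ 0.18  0.1  -0.2   1.29 -0.01  1.84] tilt -0.9999
blue 0.016 [281. 254.] [415.4  44.2] [122.5 320. ] 84.9
blue 0.26654629495426435 [281. 254.] [431.1 175. ] [ 38.9 101.7] 84.9
grey 0.0285 [413.  69.] [590.3 252.6] [ 92.3 126.9] 88.1
grey 0.0285 [418. 280.] [593.5   6.6] [ 95.8 153.1] 97.2
grey 0.0285 [285. 169.] [433.2 168.7] [78.5 93.6] 87.3
grey 0.0285 [454.  87.] [623.1 250.1] [11.8 45.2] 88.3
white 0.016 [420. 283.] [602.2  -4.5] [ 85.6 127.3] 95.6
white 0.016 [278. 285.] [412.7  15.7] [67.9 72.3] 85.3
red 0.016 [428.  85.] [599.4 252.6] [ 74.3 110.4] 88.1
```

View pics/w6.png

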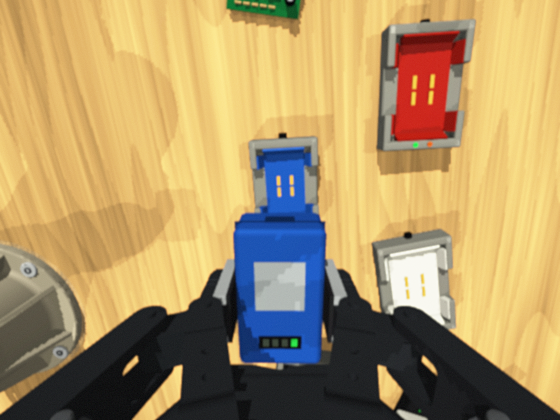

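The wrist view shows the blue well with gold contacts at (286,186), the red charger at (428,85) and the white one at (418,282). I'll use the contact bars as seat centres and hold them against the housing outlines.

```bash
cat >> h.py <<'E'
def gold(c,zs=.016):
    h=cv2.cvtColor(c['frame'],cv2.COLOR_RGB2HSV).astype(int); H,S,V=h[...,0],h[...,1],h[...,2]
    return h
E
python3 - <<'E'
from h import *
s=st(); c=cam('wrist'); h=gold(c)
for p in [(280,180),(290,180),(281,190),(413,98),(431,82),(408,283),(422,283),(285,170)]: print(p,[h[p[1]+d,p[0]+e].tolist() for d in(0,) for e in (-1,0,1)])
f=c['frame']
# held pack
m=masks(f)['blue'].astype(np.uint8); m[:214]=0
m2=m.copy()
k=blobs(m,300)[0]; z=s['tcp_pos'][2]+.0247
print('held',rect(c,k,z)); x,y,w,hh=cv2.boundingRect(k);print(x,y,w,hh)
cv2.imwrite('pics/w6z.png',cv2.resize(f[120:230,230:340,::-1],None,fx=5,fy=5,interpolation=cv2.INTER_CUBIC))
print(proj(c,[[.430,.1565,.016],[.431,.1555,.0285]]))
E
```

```text
t 7.3 tcp mm [429.6 157.8 241.9] jaw deg 174.6 F [ 0.8 -0.2 -1.7] gap 39.6 j [ 0.18  0.1  -0.2   1.29 -0.01  1.84] tilt -0.9999
(280, 180) [[18, 100, 216], [118, 80, 182], [110, 198, 197]]
(290, 180) [[11, 44, 184], [21, 155, 243], [23, 169, 247]]
(281, 190) [[6, 42, 177], [112, 150, 191], [109, 211, 202]]
(413, 98) [[24, 177, 243], [24, 174, 245], [19, 188, 238]]
(431, 82) [[23, 177, 241], [25, 173, 247], [23, 179, 243]]
(408, 283) [[24, 140, 243], [25, 51, 246], [27, 9, 248]]
(422, 283) [[24, 54, 238], [24, 85, 242], [25, 73, 246]]
(285, 170) [[109, 214, 201], [109, 213, 201], [109, 208, 202]]
held (array([430.2, 161.2]), array([39.2, 75.2]), 85.0)
234 214 92 150
[[282.4419591  185.33704434]
 [283.29979864 188.29220441]]
```

View pics/w6z.png

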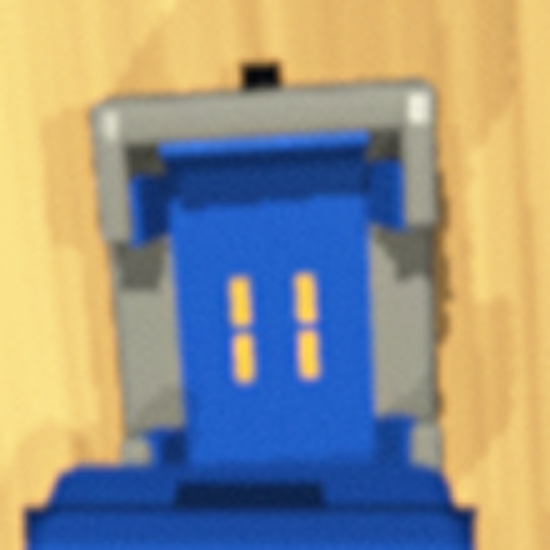

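```bash
cat >> h.py <<'E'
def contacts(c,box,zs=.016):
    "4 gold bars inside pixel box x0,y0,x1,y1 -> seat centre mm and long-axis angle"
    h=cv2.cvtColor(c['frame'],cv2.COLOR_RGB2HSV).astype(int); x0,y0,x1,y1=box
    g=((h[...,0]>15)&(h[...,0]<30)&(h[...,1]>75)&(h[...,2]>200)); mm=np.zeros(g.shape,bool); mm[y0:y1,x0:x1]=g[y0:y1,x0:x1]
    n,l,stt,ce=cv2.connectedComponentsWithStats(mm.astype(np.uint8))
    yy,xx=np.where(mm); P=ray(c,np.c_[xx,yy],zs)[:,:2]*1000
    r=cv2.minAreaRect(P.astype(np.float32))
    return n-1,[int(a) for a in stt[1:,4]],np.round(ce[1:],1).tolist(),'mean',P.mean(0).round(1),'rect',np.round(r[0],1),np.round(r[1],1),round(r[2],1)
E
python3 - <<'E'
from h import *
s=st(); c=cam('wrist')
print('blue',contacts(c,(270,170,305,202)))
print('red',contacts(c,(405,68,440,110)))
print('white',contacts(c,(400,265,432,303)))
f=c['frame']; z=s['tcp_pos'][2]+.0247
print(ray(c,[[236,225],[326,225],[236,363],[323,363]],z)*1000)
cv2.imwrite('pics/w6h.png',cv2.resize(f[205:375,215:345,::-1],None,fx=3.5,fy=3.5,interpolation=cv2.INTER_CUBIC))
E
```

```text
t 7.35 tcp mm [429.8 157.5 241.9] jaw deg 174.6 F [-0.1 -0.1 -2.3] gap 39.4 j [ 0.18  0.1  -0.2   1.29 -0.01  1.84] tilt -0.9999
blue (4, [24, 23, 25, 24], [[290.2, 178.9], [277.1, 179.4], [278.0, 190.7], [291.0, 190.2]], 'mean', array([432.3, 156.4]), 'rect', array([432.5, 156.3]), array([24.1, 19.6]), 88.7)
red (4, [54, 56, 52, 51], [[430.8, 79.3], [413.2, 80.6], [412.0, 96.9], [429.4, 96.0]], 'mean', array([594.7, 252.1]), 'rect', array([594.7, 251.9]), array([30.3, 23.8]), 88.1)
white (4, [28, 29, 26, 26], [[422.0, 277.5], [405.9, 280.4], [423.0, 289.8], [407.2, 292.6]], 'mean', array([597.5,   1.6]), 'rect', array([597.6,   1.1]), array([25.4, 33.7]), 7.6)
[[415.86716382 195.11146914 266.6389773 ]
 [452.57078977 191.81670073 266.6389773 ]
 [406.07490863 125.04195481 266.6389773 ]
 [447.81217468 121.64551544 266.6389773 ]]
```

View pics/w6h.png

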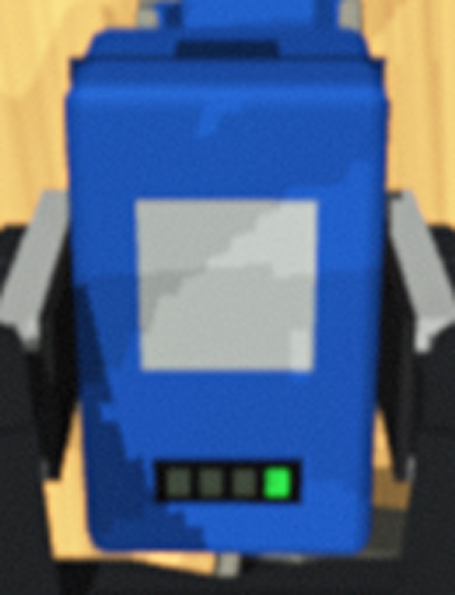

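step_arm --series '[[[0.2,-0.1,-6],0.07,160],[[0.2,-0.1,-12],0.07,160],[[0.2,-0.1,-17],0.07,160],[[0.2,-0.1,-19.5],0.07,160],[[0.2,-0.1,-19.5],0.07,160]]'

```text
clock: 8.02
tcp_pos: [0.4304, 0.1547, 0.045]
orientation: [-0.003, 0.717, 0.697, -0.01]
wrist_force: [0.7, 0.1, -1.6]
finger_gap: 0.0396
```

```bash
python3 - <<'E'
from h import *
s=st(); c=cam('wrist','w7');cam('scene','s7'); cam('top','t7'); st()
E
```

```text
t 8.03 tcp mm [430.4 154.7  45. ] jaw deg 178.4 F [ 0.7  0.1 -1.6] gap 39.6 j [ 0.17  0.25 -0.53  0.81 -0.01  1.77] tilt -0.9998
t 8.18 tcp mm [433.5 155.9  48.2] jaw deg 178.5 F [ 0.8 -0.1 -0.9] gap 39.4 j [ 0.17  0.25 -0.52  0.81 -0.01  1.77] tilt -0.9999
```

View pics/w7.png

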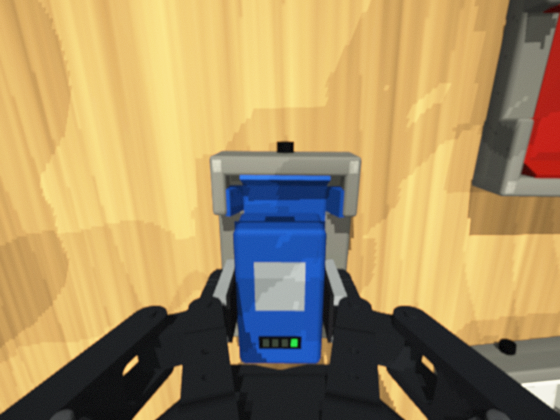

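The blue pack is above the well, with the rim spanning 211–360 px and the pack 235–327 px. I'll check the cross-offset with rays.

```bash
python3 - <<'E'
from h import *
s=st(); c=cam('wrist'); z=s['tcp_pos'][2]
print(ray(c,[[211,155],[360,155]],.0285)*1000)
print(ray(c,[[236,228],[327,228],[241,360],[321,360]],z+.0247)*1000)
print(ray(c,[[220,265],[347,265]],.016)*1000, s['joint_pos']);
E
```

```text
t 8.18 tcp mm [433.5 155.9  48.2] jaw deg 178.5 F [ 0.8 -0.1 -0.9] gap 39.4 j [ 0.17  0.25 -0.52  0.81 -0.01  1.77] tilt -0.9999
[[398.77243044 216.20356006  28.5       ]
 [477.0383936  214.24295288  28.5       ]]
[[416.8455457  191.17052595  72.8875102 ]
 [454.22286588 190.34611073  72.8875102 ]
 [414.47622263 123.71173099  72.8875102 ]
 [452.81996554 123.12725279  72.8875102 ]]
[[394.87435168 145.56422313  16.        ]
 [475.69600306 143.91941671  16.        ]] [ 0.1749846   0.2501698  -0.52454495  0.8094408  -0.00645834  1.77213998]
```

step_arm --series '[[[0.1,0,-1.2],0,160],[[0.1,0,-2.2],0,160],[[0.1,0,-2.6],0,160],[[0.1,0,-2.6],0,160],[[0.1,0,-2.6],0,160]]'

```text
clock: 8.85
tcp_pos: [0.4347, 0.1562, 0.0225]
orientation: [-0.001, 0.716, 0.698, -0.007]
wrist_force: [-0.3, -0.4, -1.6]
finger_gap: 0.0397
```

```bash
python3 - <<'E'
from h import *
s=st(); c=cam('wrist','w8'); st()
E
```

```text
t 8.85 tcp mm [434.7 156.2  22.5] jaw deg 178.5 F [-0.3 -0.4 -1.6] gap 39.7 j [ 0.18  0.29 -0.55  0.74 -0.01  1.77] tilt -0.9999
t 8.9 tcp mm [434.8 156.2  22.6] jaw deg 178.5 F [-0.3  0.  -1.2] gap 39.5 j [ 0.18  0.29 -0.55  0.74 -0.01  1.77] tilt -0.9999
```

View pics/w8.png

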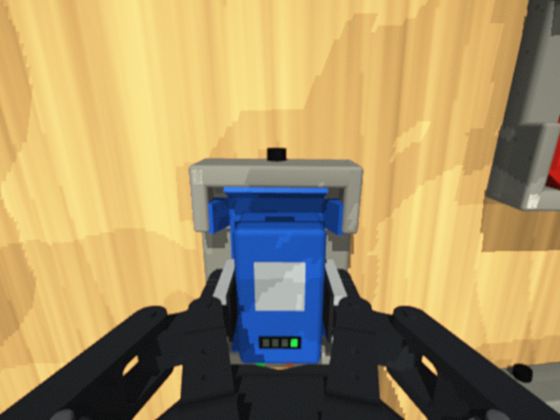

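```bash
python3 - <<'E'
from h import *
s=st(); c=cam('wrist'); z=s['tcp_pos'][2]
print(ray(c,[[191,166],[363,166]],.0285)*1000)
print(ray(c,[[236,228],[326,228],[241,360],[321,360]],z+.0247)*1000)
f=c['frame'];cv2.imwrite('pics/w8z.png',cv2.resize(f[150:370,170:380,::-1],None,fx=2.7,fy=2.7,interpolation=cv2.INTER_CUBIC))
E
```

```text
t 8.9 tcp mm [434.8 156.2  22.6] jaw deg 178.5 F [-0.3  0.  -1.2] gap 39.5 j [ 0.18  0.29 -0.55  0.74 -0.01  1.77] tilt -0.9999
[[396.75656691 214.62152551  28.5       ]
 [473.6626819  212.751785    28.5       ]]
[[418.15971431 191.4508903   47.29753549]
 [455.13454354 190.6383817   47.29753549]
 [415.82560562 124.00481745  47.29753549]
 [454.17059494 123.39966294  47.29753549]]
```

View pics/w8z.png

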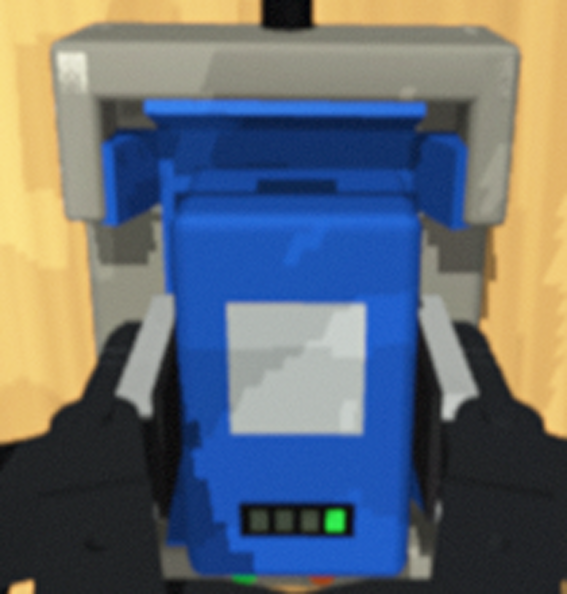

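Pack is about 2 mm to the +x side of the well centre, so I'll correct that and set it down slowly.

step_arm --series '[[[-0.2,0,0],0,160],[[-0.2,0,-0.1],0,160],[[-0.2,0,-0.2],0,160],[[-0.2,0,-0.3],0,160],[[-0.2,0,-0.3],0,160]]'

```text
clock: 9.57
tcp_pos: [0.4328, 0.1562, 0.0195]
orientation: [-0.001, 0.716, 0.698, -0.007]
wrist_force: [-0.5, -0.7, -0.6]
finger_gap: 0.0392
```

step_arm --series '[[[0,0,-0.1],0,160],[[0,0,-0.1],0,160]]'

```text
clock: 9.82
tcp_pos: [0.4329, 0.1561, 0.0193]
orientation: [-0.001, 0.716, 0.698, -0.007]
wrist_force: [-2.8, -2.0, 6.8]
finger_gap: 0.0393
```

step_arm --series '[[[0,0,-0.1],0,160],[[0,0,-0.1],0,160]]'

```text
clock: 10.07
tcp_pos: [0.4329, 0.1561, 0.0193]
orientation: [-0.001, 0.716, 0.698, -0.007]
wrist_force: [-2.9, -1.5, 7.9]
finger_gap: 0.0396
```

Contact at TCP 19.3 mm, exactly the height of pack bottom = floor. Releasing.

step_arm --series '[[[0,0,0],0,110],[[0,0,0],0,80],[[0,0,0],0,60],[[0,0,1],0,60],[[0,0,4],0,60]]'

```text
clock: 10.7
tcp_pos: [0.4315, 0.1558, 0.0589]
orientation: [-0.002, 0.716, 0.698, -0.008]
wrist_force: [1.1, 0.2, -0.1]
finger_gap: 0.0653
```

step_arm --series '[[[0,0,5],0,0],[[0,0,11],0,0],[[0,0,16],0,0],[[0,0,16],0,0]]'

```text
clock: 11.2
tcp_pos: [0.4342, 0.1563, 0.2237]
orientation: [0.001, 0.716, 0.698, -0.004]
wrist_force: [-0.4, 0.2, -0.3]
finger_gap: 0.0853
```

```bash
python3 - <<'E'
from h import *
s=st(); c=cam('wrist','w9');m=masks(c['frame'])
for n,z in [('blue',.044),('grey',.0285)]:
    for k in blobs(m[n],300)[:4]: print(n,z,k.reshape(-1,2).mean(0).round(),*rect(c,k,z))
E
```

```text
t 11.2 tcp mm [434.2 156.3 223.7] jaw deg 178.5 F [-0.4  0.2 -0.3] gap 85.3 j [ 0.18  0.1  -0.24  1.24 -0.01  1.77] tilt -1.0
blue 0.044 [279. 188.] [432.4 160.6] [61.  88.6] 88.5
grey 0.0285 [419.  74.] [589.5 252.6] [ 92.6 126.2] 87.9
grey 0.0285 [279. 187.] [432.5 158.5] [ 77.6 113.3] 87.9
grey 0.0285 [406. 273.] [590.5  27.6] [ 95.4 112.9] 98.0
grey 0.0285 [264. 303.] [409.9   6.9] [65.2 66.8] 127.8
```

View pics/w9.png

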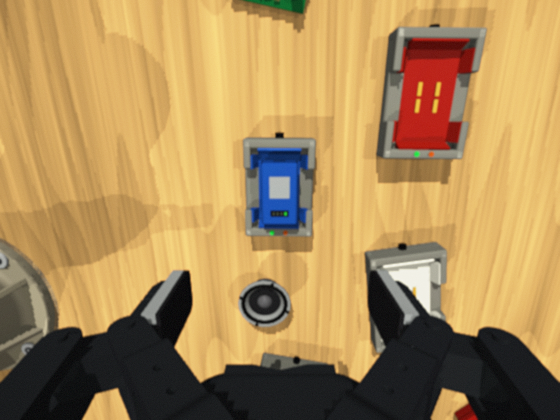

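Blue lies flat and centred in its charger at (279,190) in this view. Now red.

step_arm --series '[[[2.1,-5,0.5],-0.12,0],[[4.2,-10,0.5],-0.24,0],[[6.3,-15,0.5],-0.36,0],[[8.5,-20.2,0.5],-0.52,0],[[10.6,-25.4,0.5],-0.52,0]]'

```text
clock: 11.88
tcp_pos: [0.5384, -0.0994, 0.2244]
orientation: [-0.003, 0.872, 0.49, -0.007]
wrist_force: [0.6, 0.2, 0.4]
finger_gap: 0.0852
```

step_arm --series '[[[2.2,-5.2,0],0,0],[[4.4,-10.4,0],0,0],[[6.3,-15.1,-1],0,0],[[6.3,-15.1,-1],0,0],[[6.3,-15.1,-1],0,0]]'

```text
clock: 12.5
tcp_pos: [0.6003, -0.2498, 0.2125]
orientation: [-0.005, 0.872, 0.49, -0.008]
wrist_force: [1.5, 0.5, -0.2]
finger_gap: 0.0858
```

```bash
python3 - <<'E'
from h import *
s=st(); c=cam('wrist','w10');m=masks(c['frame'])
for n,z in [('red',.084),('white',.056),('black',.028),('black',.016)]:
    for k in blobs(m[n],300)[:4]: print(n,z,k.reshape(-1,2).mean(0).round(),*rect(c,k,z))
E
```

```text
t 12.5 tcp mm [ 600.3 -249.8  212.5] jaw deg 148.6 F [ 1.5  0.5 -0.2] gap 85.8 j [-0.51  0.48  0.25  1.36 -0.01  1.6 ] tilt -0.9998
red 0.084 [289. 199.] [ 608.7 -249.4] [47. 85.] 59.0
red 0.084 [375.  90.] [ 717.  -204.6] [30.4 50.6] 43.5
red 0.084 [345. 280.] [ 615.6 -351. ] [31.2 56.7] 115.1
red 0.084 [487. 224.] [ 755.3 -363.9] [12.2 36.7] 23.1
white 0.056 [158.  14.] [595.  -63.2] [33.1 69.1] 148.4
white 0.056 [252. 194.] [ 574.8 -230.7] [24.2 56.3] 59.0
white 0.056 [326. 189.] [ 643.9 -264.5] [20.5 54.5] 59.6
white 0.056 [290. 194.] [ 609.6 -249.3] [27.7 30.1] 58.9
black 0.028 [279. 365.] [ 476.9 -427.6] [240.1 808.8] 149.7
black 0.028 [125. 213.] [ 434. -181.] [ 83.4 133.8] 77.0
black 0.028 [278. 147.] [ 622.4 -207.1] [27.5 56.9] 160.0
black 0.028 [11. 78.] [428.5 -13.3] [26.5 46.7] 42.6
black 0.016 [279. 365.] [ 470.8 -436.6] [249.  838.5] 149.7
black 0.016 [125. 213.] [ 426.3 -180.8] [ 86.5 138.7] 77.0
black 0.016 [278. 147.] [ 621.6 -207.9] [28.6 59. ] 160.0
black 0.016 [11. 78.] [420.6  -7. ] [27.4 48.4] 42.6
```

View pics/w10.png

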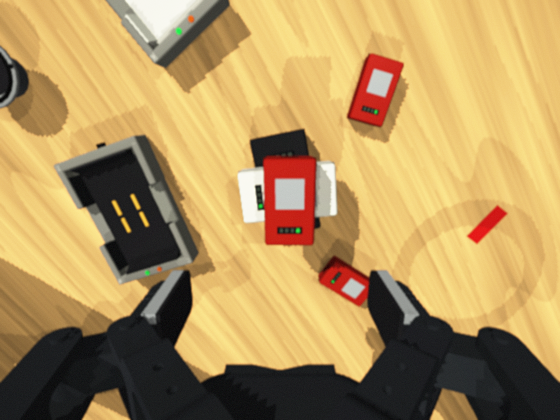

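Red is at (608,-249), 47x85, at 59°. In the image it sits about 8 mm off the jaw centre. I'll correct that and go down partway.

step_arm --series '[[[0.8,0,-5],0,0],[[0.8,0,-9],0,0],[[0.8,0,-11],0,0],[[0.8,0,-11],0,0],[[0.8,0,-11],0,0]]'

```text
clock: 13.18
tcp_pos: [0.6092, -0.2486, 0.1051]
orientation: [-0.003, 0.871, 0.491, -0.007]
wrist_force: [0.7, 0.3, -0.1]
finger_gap: 0.0854
```

```bash
python3 - <<'E'
from h import *
s=st(); c=cam('wrist','w11');m=masks(c['frame'])
for n,z in [('red',.084)]:
    for k in blobs(m[n],300)[:2]: print(n,z,k.reshape(-1,2).mean(0).round(),*rect(c,k,z))
st()
E
```

```text
t 13.18 tcp mm [ 609.2 -248.6  105.1] jaw deg 148.7 F [ 0.7  0.3 -0.1] gap 85.4 j [-0.51  0.54  0.08  1.12 -0.01  1.61] tilt -0.9999
red 0.084 [280. 250.] [ 609.  -248.3] [47.2 87.3] 59.4
red 0.084 [407.  84.] [ 710.6 -201.5] [28.  45.1] 43.5
t 13.22 tcp mm [ 609.5 -249.   105.4] jaw deg 148.7 F [0.2 0.  0.6] gap 85.4 j [-0.51  0.54  0.08  1.12 -0.01  1.61] tilt -0.9999
```

View pics/w11.png

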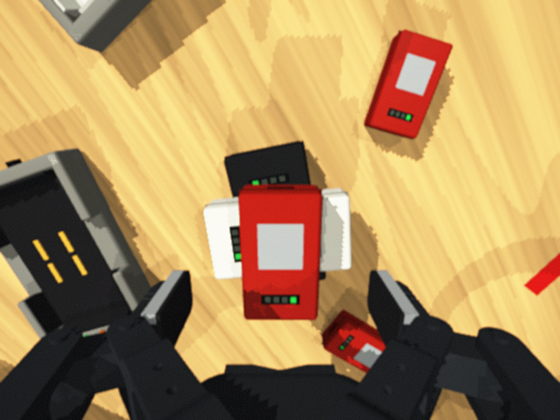

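Centred. Going down to a TCP height of 59 mm and closing.

step_arm --series '[[[0,0,-2],0,0],[[0,0,-4],0,0],[[0,0,-4.6],0,0],[[0,0,-4.6],0,0]]'

```text
clock: 13.72
tcp_pos: [0.6098, -0.2491, 0.0601]
orientation: [-0.003, 0.871, 0.49, -0.006]
wrist_force: [0.1, 0.6, 1.9]
finger_gap: 0.0855
```

step_arm --series '[[[0,0,0],0,100],[[0,0,0],0,140],[[0,0,0],0,140],[[0,0,0],0,140],[[0,0,0],0,140]]' --newtons 40

```text
clock: 14.35
tcp_pos: [0.6102, -0.2493, 0.0613]
orientation: [-0.002, 0.871, 0.49, -0.006]
wrist_force: [-1.2, 0.7, 5.4]
finger_gap: 0.047
```

step_arm --series '[[[0,0,1],0,140],[[0,0,3],0,140],[[0,0,8],0,140],[[0,0,14],0,140],[[0,0,16],0,140]]'

```text
clock: 14.98
tcp_pos: [0.6116, -0.2501, 0.2263]
orientation: [0.001, 0.871, 0.49, -0.004]
wrist_force: [0.3, 0.0, -3.3]
finger_gap: 0.0474
```

step_arm --series '[[[-0.2,5,0],0.1,140],[[-0.4,10,0],0.2,140],[[-0.6,15.5,0],0.3,140],[[-0.8,21,0],0.4,140],[[-1,26.5,0],0.51,140]]'

```text
clock: 15.6
tcp_pos: [0.6011, 0.0166, 0.2263]
orientation: [0.002, 0.718, 0.696, -0.004]
wrist_force: [0.6, -0.2, -2.8]
finger_gap: 0.0471
```

step_arm --series '[[[-0.2,6,0],0,140],[[-0.4,12,0],0,140],[[-0.5,18,0],0,140],[[-0.6,23,0],0,140],[[-0.6,23.6,0],0,140]]'

```text
clock: 16.23
tcp_pos: [0.5941, 0.2561, 0.2258]
orientation: [0.001, 0.717, 0.697, -0.004]
wrist_force: [-0.1, -1.4, -3.4]
finger_gap: 0.0476
```

```bash
python3 - <<'E'
from h import *
s=st(); c=cam('wrist','w12');m=masks(c['frame'])
st()
E
```

```text
t 16.23 tcp mm [594.1 256.1 225.8] jaw deg 178.4 F [-0.1 -1.4 -3.4] gap 47.6 j [ 0.29  0.47  0.26  1.37 -0.01  1.88] tilt -1.0
t 16.27 tcp mm [594.4 255.  225.8] jaw deg 178.4 F [ 0.3  0.2 -2.2] gap 47.2 j [ 0.28  0.47  0.26  1.37 -0.01  1.88] tilt -1.0
```

View pics/w12.png

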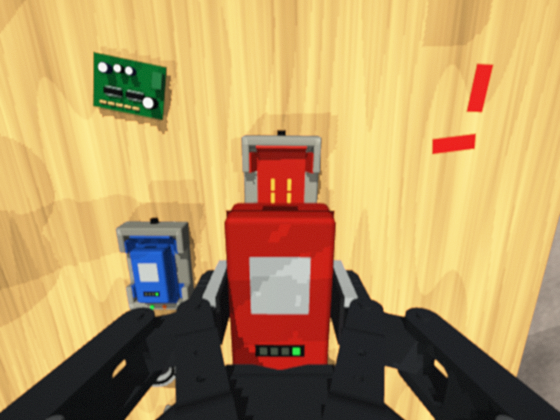

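```bash
python3 - <<'E'
from h import *
s=st(); c=cam('wrist'); z=s['tcp_pos'][2]+.0227
print(ray(c,[[228,214],[334,214],[234,362],[328,364]],z).round(4)*1000)
print(ray(c,[[245,139],[320,139]],.0285)*1000)
print(contacts(c,(262,170,302,205)))
f=c['frame'];cv2.imwrite('pics/w12z.png',cv2.resize(f[125:375,215:345,::-1],None,fx=2.4,fy=2.4,interpolation=cv2.INTER_CUBIC))
E
```

```text
t 16.27 tcp mm [594.4 255.  225.8] jaw deg 178.4 F [ 0.3  0.2 -2.2] gap 47.2 j [ 0.28  0.47  0.26  1.37 -0.01  1.88] tilt -1.0
[[574.5 295.8 248.5]
 [618.1 294.6 248.5]
 [571.3 220.  248.5]
 [617.2 217.6 248.5]]
[[557.77263654 312.50488072  28.5       ]
 [639.33240973 310.17994244  28.5       ]]
(4, [34, 43, 33, 38], [[272.0, 183.2], [288.5, 183.4], [272.0, 197.0], [288.3, 196.7]], 'mean', array([595.3, 252. ]), 'rect', array([594.7, 251.6]), array([29.2, 22.8]), 88.4)
```

View pics/w12z.png

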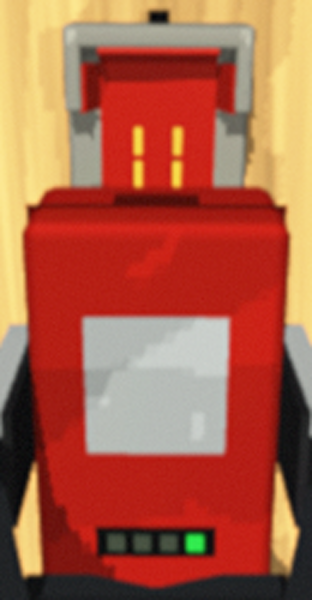

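step_arm --series '[[[0,-0.1,-5],0,140],[[0,-0.1,-10],0,140],[[0,-0.1,-15],0,140],[[0,-0.1,-18],0,140],[[0,-0.1,-18],0,140]]'

```text
clock: 16.95
tcp_pos: [0.5924, 0.2497, 0.043]
orientation: [0.0, 0.719, 0.695, -0.008]
wrist_force: [-1.3, 0.1, -1.3]
finger_gap: 0.0474
```

step_arm --series '[[[0,0,0],0,140]]'

```text
clock: 17.08
tcp_pos: [0.5939, 0.249, 0.0448]
orientation: [0.001, 0.719, 0.695, -0.007]
wrist_force: [1.1, 0.4, -1.3]
finger_gap: 0.0472
```

```bash
python3 - <<'E'
from h import *
s=st(); c=cam('wrist','w13')
E
```

```text
t 17.07 tcp mm [593.9 249.   44.8] jaw deg 178.0 F [ 1.1  0.4 -1.3] gap 47.2 j [ 0.28  0.56 -0.04  0.98 -0.01  1.88] tilt -0.9999
```

View pics/w13.png

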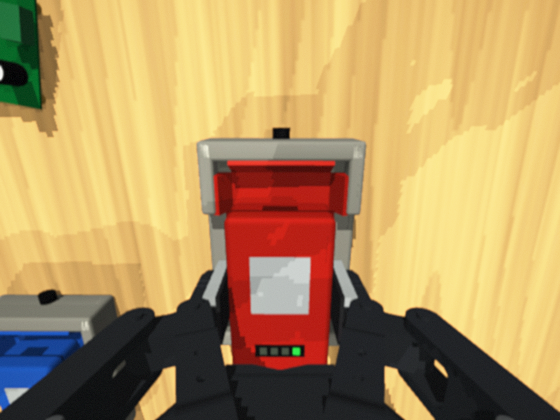

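```bash
cat >> h.py <<'E'
def rel(c,s,rim,pack,top,hl,pl):
    "rim: far outer rim corners px; pack: far top corners px + ; half-length housing, pack half-length; well frame"
    A=ray(c,rim,.0285)[:,:2]*1000; B=ray(c,pack,s['tcp_pos'][2]+top)[:,:2]*1000
    d=A[1]-A[0]; print('rim w',np.linalg.norm(d).round(1),'ang',np.degrees(np.arctan2(d[1],d[0])).round(2)); u=d/np.linalg.norm(d); v=np.array([-u[1],u[0]])
    seat=A.mean(0)-v*hl
    d2=B[1]-B[0]; print('pack w',np.linalg.norm(d2).round(1),'ang',np.degrees(np.arctan2(d2[1],d2[0])).round(2)); u2=d2/np.linalg.norm(d2); pc=B.mean(0)-np.array([-u2[1],u2[0]])*pl
    e=seat-pc; print('seat',seat.round(1),'pack',pc.round(1),'move world mm',e.round(1),'across/along',round(e@u,1),round(e@v,1))
E
python3 - <<'E'
from h import *
s=st(); c=cam('wrist')
rel(c,s,[[199,143],[364,143]],[[228,215],[334,215]],.0227,64,42)
E
```

```text
t 17.12 tcp mm [593.6 248.9  44.7] jaw deg 178.0 F [-0.1 -0.8 -2.1] gap 47.3 j [ 0.28  0.56 -0.04  0.98 -0.01  1.88] tilt -0.9999
rim w 83.8 ang -1.93
pack w 43.7 ang -1.81
seat [594.6 250.7] pack [594.5 246.8] move world mm [0.1 3.9] across/along -0.0 3.9
```

step_arm --series '[[[0,0.35,-0.5],0,140],[[0,0.35,-1.2],0,140],[[0,0.35,-1.8],0,140],[[0,0.35,-1.8],0,140],[[0,0.35,-1.8],0,140]]'

```text
clock: 17.8
tcp_pos: [0.5936, 0.2528, 0.0268]
orientation: [0.001, 0.719, 0.695, -0.007]
wrist_force: [0.4, 0.9, -2.9]
finger_gap: 0.0474
```

```bash
python3 - <<'E'
from h import *
s=st(); c=cam('wrist','w14')
E
```

```text
t 17.8 tcp mm [593.6 252.8  26.8] jaw deg 178.1 F [ 0.4  0.9 -2.9] gap 47.4 j [ 0.28  0.58 -0.06  0.94 -0.01  1.89] tilt -0.9999
```

View pics/w14.png

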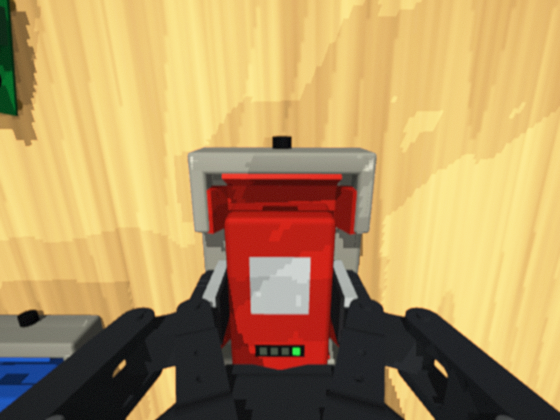

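```bash
python3 - <<'E'
from h import *
s=st(); c=cam('wrist')
rel(c,s,[[189,153],[376,153]],[[228,215],[334,215]],.0227,64,42)
E
```

```text
t 17.85 tcp mm [593.8 252.8  26.9] jaw deg 178.1 F [ 0.9  0.3 -3.6] gap 47.4 j [ 0.28  0.58 -0.06  0.94 -0.01  1.89] tilt -0.9999
rim w 85.1 ang -1.89
pack w 43.7 ang -1.8
seat [595.1 251.5] pack [594.6 250.7] move world mm [0.5 0.8] across/along 0.5 0.8
```

step_arm --series '[[[0.05,0,-0.2],0,140],[[0.05,0,-0.4],0,140],[[0.05,0,-0.45],0,140],[[0.05,0,-0.45],0,140]]'

```text
clock: 18.4
tcp_pos: [0.5943, 0.2528, 0.0224]
orientation: [0.001, 0.719, 0.695, -0.006]
wrist_force: [0.1, 0.4, -2.6]
finger_gap: 0.0469
```

step_arm --series '[[[0,0,-0.1],0,140],[[0,0,-0.1],0,140]]'

```text
clock: 18.65
tcp_pos: [0.5943, 0.2528, 0.0214]
orientation: [0.001, 0.719, 0.695, -0.006]
wrist_force: [0.3, 1.4, -2.4]
finger_gap: 0.0472
```

step_arm --series '[[[0,0,-0.1],0,140],[[0,0,-0.1],0,140]]'

```text
clock: 18.9
tcp_pos: [0.5944, 0.2528, 0.0213]
orientation: [0.001, 0.719, 0.695, -0.006]
wrist_force: [-2.9, -2.3, 4.6]
finger_gap: 0.0471
```

Contact at 21.3 mm, as predicted. Releasing.

step_arm --series '[[[0,0,0],0,90],[[0,0,0],0,70],[[0,0,0],0,50],[[0,0,1],0,50],[[0,0,4],0,50]]'

```text
clock: 19.52
tcp_pos: [0.593, 0.2524, 0.0604]
orientation: [0.0, 0.719, 0.695, -0.008]
wrist_force: [-0.5, -0.1, 0.4]
finger_gap: 0.0688
```

step_arm --series '[[[0,0,5],0,0],[[0,0,11],0,0],[[0,0,16],0,0],[[0,0,16],0,0]]'

```text
clock: 20.02
tcp_pos: [0.5956, 0.2532, 0.2268]
orientation: [0.003, 0.719, 0.695, -0.003]
wrist_force: [-0.8, 0.3, -0.1]
finger_gap: 0.0853
```

```bash
python3 - <<'E'
from h import *
s=st(); c=cam('wrist','w15')
E
```

```text
t 20.02 tcp mm [595.6 253.2 226.8] jaw deg 178.1 F [-0.8  0.3 -0.1] gap 85.3 j [ 0.28  0.46  0.26  1.37 -0.01  1.89] tilt -1.0
```

View pics/w15.png

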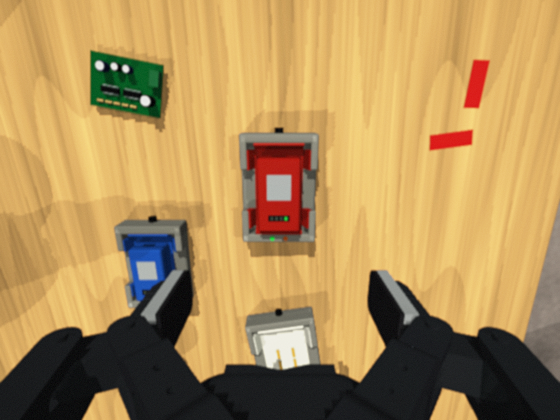

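Red is seated at (279,187). Now white: jaw angle about 59°.

step_arm --series '[[[0.2,-6,0],0.12,0],[[0.4,-12,0],0.24,0],[[0.6,-18,0],0.36,0],[[0.8,-24,0],0.48,0],[[1,-30,0],0.6,0]]'

```text
clock: 20.7
tcp_pos: [0.6033, -0.0489, 0.222]
orientation: [0.002, 0.48, 0.877, -0.005]
wrist_force: [-0.1, -0.3, -0.3]
finger_gap: 0.0854
```

step_arm --series '[[[0.2,-6,0],0.12,0],[[0.3,-12,0],0.24,0],[[0.3,-18,0],0.36,0],[[0.3,-20.1,-2],0.468,0],[[0.3,-20.1,-4],0.468,0]]'

```text
clock: 21.32
tcp_pos: [0.6051, -0.2521, 0.1795]
orientation: [0.002, 0.264, 0.964, -0.004]
wrist_force: [-0.7, 0.5, 0.1]
finger_gap: 0.0854
```

step_arm --series '[[[0,0,0],0,0],[[0,0,0],0,0]]'

```text
clock: 21.58
tcp_pos: [0.6047, -0.2518, 0.179]
orientation: [0.001, 0.264, 0.964, -0.004]
wrist_force: [-0.2, 0.1, 0.7]
finger_gap: 0.0854
```

```bash
python3 - <<'E'
from h import *
s=st(); c=cam('wrist','w16');m=masks(c['frame'])
for n,z in [('white',.056),('black',.028)]:
    for k in blobs(m[n],300)[:3]: print(n,z,k.reshape(-1,2).mean(0).round(),*rect(c,k,z))
E
```

```text
t 21.57 tcp mm [ 604.7 -251.8  179. ] jaw deg 59.3 F [-0.2  0.1  0.7] gap 85.4 j [-0.51  0.49  0.17  1.26 -0.01  0.02] tilt -1.0
white 0.056 [511.  62.] [595.5 -31.1] [65.3 86.1] 97.3
white 0.056 [284. 205.] [ 606.4 -248.3] [52.6 97.1] 154.1
black 0.028 [280. 365.] [ 761.  -350.9] [212.  721.4] 59.9
black 0.028 [251.  18.] [ 465.1 -194.7] [ 44.9 141.5] 59.2
black 0.028 [327. 191.] [ 619.9 -207.5] [28.6 60.5] 158.1
```

View pics/w16.png

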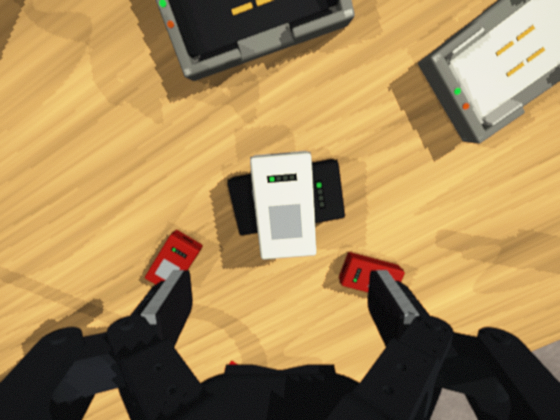

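White is at (606,-248), 53x97, at 154°. Align and go down partway.

step_arm --series '[[[0.2,0.35,-4],0.084,0],[[0.2,0.35,-8],0.084,0],[[0.2,0.35,-10],0.084,0],[[0.2,0.35,-10],0.084,0],[[0.2,0.35,-10],0.084,0]]'

```text
clock: 22.25
tcp_pos: [0.6083, -0.2485, 0.0815]
orientation: [0.003, 0.223, 0.975, -0.004]
wrist_force: [0.5, 0.1, 0.9]
finger_gap: 0.0855
```

```bash
python3 - <<'E'
from h import *
s=st(); c=cam('wrist','w17');m=masks(c['frame'])
for n,z in [('white',.056)]:
    for k in blobs(m[n],300)[:3]: print(n,z,k.reshape(-1,2).mean(0).round(),*rect(c,k,z))
E
```

```text
t 22.25 tcp mm [ 608.3 -248.5   81.5] jaw deg 64.2 F [0.5 0.1 0.9] gap 85.5 j [-0.51  0.54  0.02  1.04 -0.01 -0.06] tilt -0.9999
white 0.056 [278. 242.] [ 606.1 -248.2] [52.4 96.5] 154.1
white 0.056 [554.  69.] [578.7 -83.2] [ 8.  28.5] 169.9
```

View pics/w17.png

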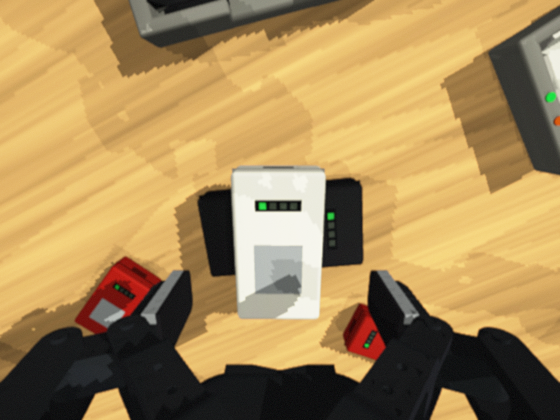

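step_arm --series '[[[-0.1,0,-2],0,0],[[-0.1,0,-4],0,0],[[-0.1,0,-5],0,0],[[-0.1,0,-5],0,0]]'

```text
clock: 22.8
tcp_pos: [0.6075, -0.2487, 0.032]
orientation: [0.003, 0.223, 0.975, -0.004]
wrist_force: [0.2, -0.0, 1.3]
finger_gap: 0.0856
```

step_arm --series '[[[0,0,0],0,80],[[0,0,0],0,120],[[0,0,0],0,120],[[0,0,0],0,120],[[0,0,0],0,120]]' --newtons 45

```text
clock: 23.42
tcp_pos: [0.6083, -0.2493, 0.0334]
orientation: [0.004, 0.223, 0.975, -0.005]
wrist_force: [-1.6, -0.0, 6.2]
finger_gap: 0.0531
```

step_arm --series '[[[0,0,1],0,120],[[0,0,3],0,120],[[0,0,8],0,120],[[0,0,14],0,120],[[0,0,19],0,120]]'

```text
clock: 24.05
tcp_pos: [0.6081, -0.2491, 0.2256]
orientation: [0.005, 0.223, 0.975, -0.005]
wrist_force: [-0.1, -0.4, -3.9]
finger_gap: 0.0535
```

step_arm --series '[[[-0.2,5,0],-0.18,120],[[-0.4,10,0],-0.36,120],[[-0.6,15,0],-0.54,120],[[-0.8,20,0],-0.72,120],[[-1,25,0],-0.88,120]]'

```text
clock: 24.68
tcp_pos: [0.5973, 0.0026, 0.2254]
orientation: [0.002, 0.619, 0.785, -0.007]
wrist_force: [0.2, -0.4, -3.9]
finger_gap: 0.0531
```

step_arm --series '[[[0,0,0],-0.11,120],[[0,0,0],-0.11,120],[[0,0,0],-0.11,120]]'

```text
clock: 25.05
tcp_pos: [0.5972, 0.0022, 0.2253]
orientation: [0.001, 0.661, 0.75, -0.007]
wrist_force: [-0.8, -1.3, -3.9]
finger_gap: 0.053
```

```bash
python3 - <<'E'
from h import *
s=st(); c=cam('wrist','w18')
E
```

```text
t 25.05 tcp mm [597.2   2.2 225.3] jaw deg 7.2 F [-0.8 -1.3 -3.9] gap 53.0 j [-0.12  0.36  0.1   1.32 -0.01  1.32] tilt -0.9999
```

View pics/w18.png

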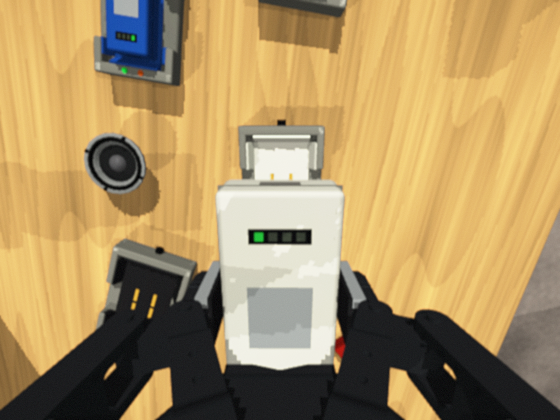

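```bash
python3 - <<'E'
from h import *
s=st(); c=cam('wrist')
rel(c,s,[[240,129],[324,129]],[[219,194],[342,194]],.0226,71,49)
f=c['frame'];cv2.imwrite('pics/w18z.png',cv2.resize(f[115:265,205:355,::-1],None,fx=4,fy=4,interpolation=cv2.INTER_CUBIC))
E
```

```text
t 25.1 tcp mm [597.3   2.  225.3] jaw deg 7.2 F [ 0.5  0.1 -3.4] gap 53.1 j [-0.12  0.36  0.1   1.32 -0.01  1.32] tilt -0.9999
rim w 90.3 ang 7.2
pack w 49.6 ang 7.3
seat [598.9  -2.4] pack [598.1   1.9] move world mm [ 0.8 -4.3] across/along 0.2 -4.3
```

View pics/w18z.png

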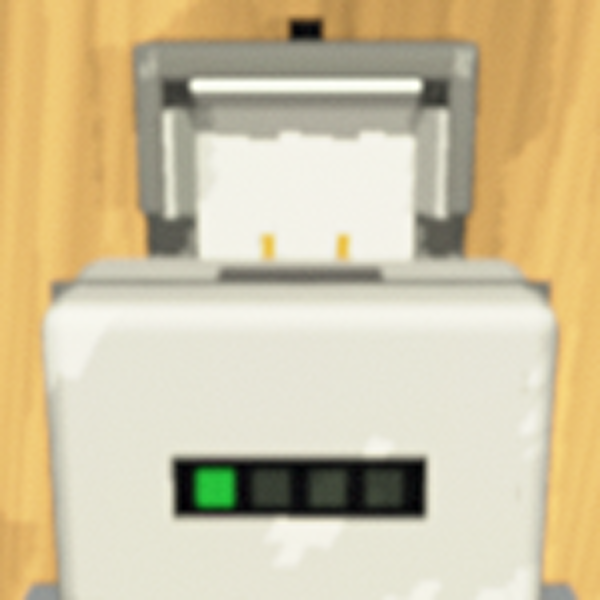

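step_arm --series '[[[0,0,-5],0,120],[[0,0,-10],0,120],[[0,0,-15],0,120],[[0,0,-17.8],0,120],[[0,0,-17.8],0,120]]'

```text
clock: 25.78
tcp_pos: [0.5949, 0.0014, 0.0447]
orientation: [-0.001, 0.662, 0.75, -0.008]
wrist_force: [-0.2, 0.2, -2.8]
finger_gap: 0.0528
```

step_arm --series '[[[0,0,0],0,120],[[0,0,0],0,120]]'

```text
clock: 26.02
tcp_pos: [0.5961, 0.001, 0.0463]
orientation: [-0.0, 0.662, 0.75, -0.008]
wrist_force: [0.2, 0.7, -3.2]
finger_gap: 0.053
```

```bash
python3 - <<'E'
from h import *
s=st(); c=cam('wrist','w19')
f=c['frame'];cv2.imwrite('pics/w19z.png',cv2.resize(f[115:315,180:380,::-1],None,fx=3,fy=3,interpolation=cv2.INTER_CUBIC))
E
```

```text
t 26.02 tcp mm [596.1   1.   46.3] jaw deg 7.1 F [ 0.2  0.7 -3.2] gap 53.0 j [-0.13  0.48 -0.18  0.92 -0.01  1.32] tilt -0.9999
```

View pics/w19z.png

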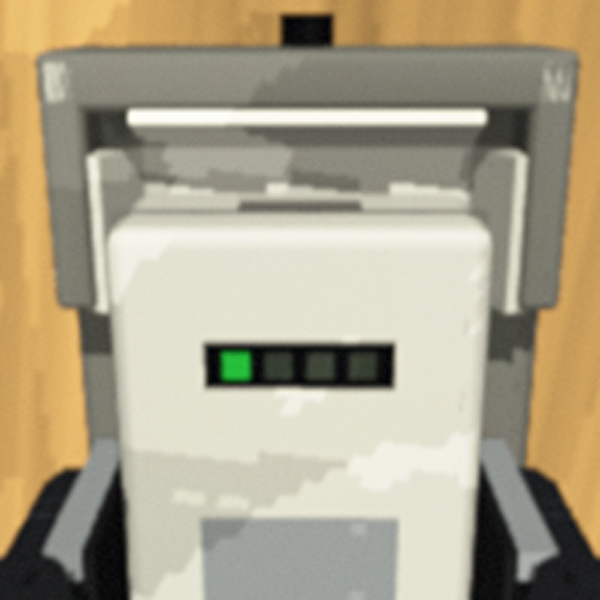

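```bash
python3 - <<'E'
from h import *
s=st(); c=cam('wrist')
rel(c,s,[[193.3,134],[372.3,134]],[[217,192],[343,192]],.0226,71,49)
E
```

```text
t 26.07 tcp mm [596.1   1.1  46.3] jaw deg 7.1 F [ 0.3  0.3 -3.8] gap 52.9 j [-0.13  0.48 -0.18  0.92 -0.01  1.32] tilt -0.9999
rim w 91.0 ang 7.14
pack w 50.7 ang 7.27
seat [5.977e+02 5.000e-01] pack [596.7   1.8] move world mm [ 1.  -1.3] across/along 0.8 -1.4
```

step_arm --series '[[[0.1,-0.1,-0.5],0.005,120],[[0.1,-0.1,-1.2],0.005,120],[[0.1,-0.1,-2],0.005,120],[[0.1,-0.1,-2],0.005,120],[[0.1,-0.1,-2],0.005,120]]'

```text
clock: 26.75
tcp_pos: [0.5969, 0.0002, 0.026]
orientation: [-0.0, 0.66, 0.751, -0.008]
wrist_force: [-0.0, 0.2, -3.5]
finger_gap: 0.053
```

```bash
python3 - <<'E'
from h import *
s=st(); c=cam('wrist','w20')
f=c['frame'];cv2.imwrite('pics/w20z.png',cv2.resize(f[115:315,180:380,::-1],None,fx=3,fy=3,interpolation=cv2.INTER_CUBIC))
E
```

```text
t 26.75 tcp mm [5.969e+02 2.000e-01 2.600e+01] jaw deg 7.4 F [-0.   0.2 -3.5] gap 53.0 j [-0.13  0.5  -0.2   0.88 -0.01  1.31] tilt -0.9999
```

View pics/w20z.png

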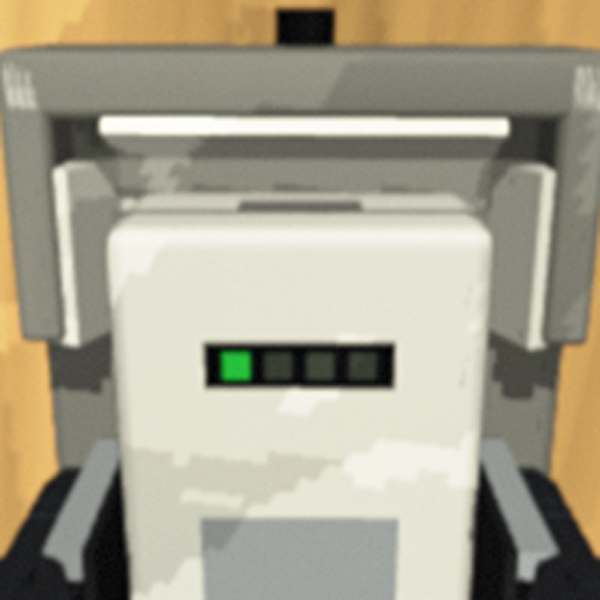

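The pack is centred between the side walls (well 100–508, pack 110–490 in the enlarged view). Setting it down.

step_arm --series '[[[0.05,0,-0.2],0,120],[[0.05,0,-0.4],0,120],[[0.05,0,-0.4],0,120]]'

```text
clock: 27.18
tcp_pos: [0.5974, 0.0002, 0.022]
orientation: [-0.0, 0.66, 0.751, -0.008]
wrist_force: [0.1, -0.4, -3.3]
finger_gap: 0.0532
```

step_arm --series '[[[0,0,-0.1],0,120],[[0,0,-0.1],0,120]]'

```text
clock: 27.42
tcp_pos: [0.5976, 0.0002, 0.0215]
orientation: [-0.0, 0.66, 0.751, -0.008]
wrist_force: [-0.7, 0.2, 1.3]
finger_gap: 0.053
```

step_arm --series '[[[0,0,-0.1],0,120],[[0,0,-0.1],0,120]]'

```text
clock: 27.68
tcp_pos: [0.5975, 0.0002, 0.0214]
orientation: [0.0, 0.66, 0.751, -0.008]
wrist_force: [-4.1, 0.5, 5.1]
finger_gap: 0.0533
```

Down on the floor at 21.4 mm, as predicted. Release and retreat.

step_arm --series '[[[0,0,0],0,70],[[0,0,0],0,50],[[0,0,0],0,30],[[0,0,1],0,30],[[0,0,4],0,30]]'

```text
clock: 28.3
tcp_pos: [0.5961, 0.0004, 0.0607]
orientation: [-0.001, 0.66, 0.751, -0.009]
wrist_force: [0.2, -0.4, 0.1]
finger_gap: 0.0752
```

step_arm --series '[[[0,0,5],0,0],[[0,0,11],0,0],[[0,0,16],0,0],[[0,0,16],0,0]]'

```text
clock: 28.8
tcp_pos: [0.5989, 0.0001, 0.2267]
orientation: [0.003, 0.66, 0.751, -0.006]
wrist_force: [0.3, 0.6, -0.6]
finger_gap: 0.0855
```

```bash
python3 - <<'E'
from h import *
s=st(); c=cam('wrist','w21')
E
```

```text
t 28.8 tcp mm [5.989e+02 1.000e-01 2.267e+02] jaw deg 7.4 F [ 0.3  0.6 -0.6] gap 85.5 j [-0.13  0.36  0.11  1.32 -0.01  1.31] tilt -0.9999
```

View pics/w21.png

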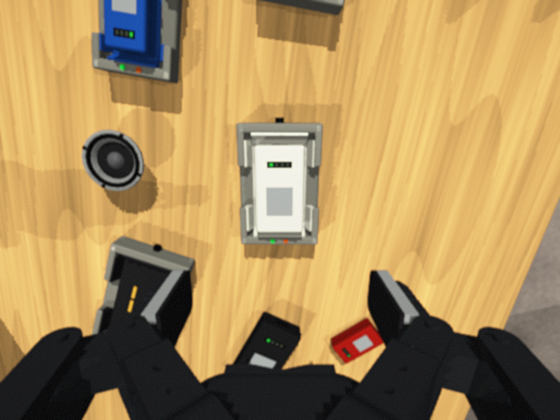

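White is seated. Now black (width axis about 160°).

step_arm --series '[[[0.2,-5,0],-0.1,0],[[0.4,-10,0],-0.2,0],[[0.6,-15,0],-0.3,0],[[0.8,-20,-2],-0.4,0],[[0.9,-25,-4],-0.48,0]]'

```text
clock: 29.48
tcp_pos: [0.6059, -0.251, 0.1818]
orientation: [-0.002, 0.82, 0.572, -0.007]
wrist_force: [0.4, 0.7, -0.1]
finger_gap: 0.0853
```

step_arm --series '[[[0,0,-1],0,0],[[0,0,-1],0,0],[[0,0,-1],0,0]]'

```text
clock: 29.85
tcp_pos: [0.606, -0.2497, 0.172]
orientation: [-0.002, 0.82, 0.572, -0.007]
wrist_force: [0.3, 0.5, 0.1]
finger_gap: 0.0855
```

```bash
python3 - <<'E'
from h import *
s=st(); c=cam('wrist','w22');m=masks(c['frame'])
for n,z in [('black',.028),('grey',.0285)]:
    for k in blobs(m[n],300)[:4]: print(n,z,k.reshape(-1,2).mean(0).round(),*rect(c,k,z))
E
```

```text
t 29.85 tcp mm [ 606.  -249.7  172. ] jaw deg 159.8 F [0.3 0.5 0.1] gap 85.5 j [-0.51  0.5   0.18  1.26 -0.01  1.41] tilt -0.9999
black 0.028 [279. 365.] [ 536.4 -415.8] [210.3 708.7] 160.7
black 0.028 [ 90. 189.] [ 434.8 -180.9] [ 85.  133.8] 77.0
black 0.028 [282. 192.] [ 608.4 -245. ] [ 57.3 108.8] 69.9
black 0.028 [146. 181.] [ 487.9 -192.8] [  9.7 147.8] 76.8
grey 0.0285 [ 96. 187.] [ 440.2 -181.5] [109.3 154.7] 77.0
grey 0.0285 [181.   9.] [585.8 -75.7] [24.1 66.4] 159.6
grey 0.0285 [282. 211.] [ 603.2 -258.9] [35.1 41.8] 69.0
grey 0.0285 [161. 296.] [ 445.9 -303.2] [20.1 80.5] 39.7
```

View pics/w22.png

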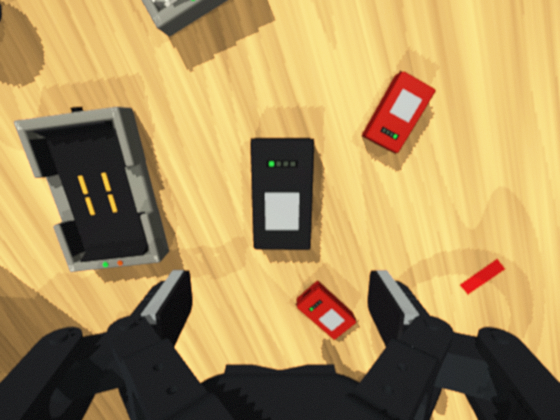

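Black is at (608,-245), 57x109, at 70°, and the jaws already match. I'll also read the black charger's contacts, then go down.

```bash
python3 - <<'E'
from h import *
c=cam('wrist'); print(contacts(c,(70,165,125,220)))
E
```

```text
(4, [67, 67, 60, 58], [[105.2, 181.4], [82.2, 184.1], [111.7, 202.8], [89.2, 205.7]], 'mean', array([ 432.4, -180.2]), 'rect', array([ 432.2, -181. ]), array([39.9, 27.8]), 77.0)
```

step_arm --series '[[[0.2,0.4,-4],0,0],[[0.2,0.4,-8],0,0],[[0.2,0.4,-10.5],0,0],[[0.2,0.4,-10.5],0,0],[[0.2,0.4,-10.5],0,0]]'

```text
clock: 30.58
tcp_pos: [0.6095, -0.2457, 0.0695]
orientation: [-0.0, 0.82, 0.573, -0.006]
wrist_force: [0.4, -0.5, 0.4]
finger_gap: 0.0854
```

```bash
python3 - <<'E'
from h import *
s=st(); c=cam('wrist','w23')
m=masks(c['frame'])
for n,z in [('black',.028)]:
    for k in blobs(m[n],300)[:4]: print(n,z,k.reshape(-1,2).mean(0).round(),*rect(c,k,z))
E
```

```text
t 30.57 tcp mm [ 609.5 -245.7   69.5] jaw deg 159.9 F [ 0.4 -0.5  0.4] gap 85.4 j [-0.5   0.56  0.02  1.04 -0.01  1.42] tilt -0.9999
black 0.028 [279. 365.] [ 576.6 -327.3] [134.  454.5] 160.4
black 0.028 [278. 233.] [ 608.5 -244.1] [ 57.4 111.2] 69.8
black 0.028 [ 29. 241.] [ 461.7 -197.3] [ 58.7 148.4] 53.9
black 0.028 [ 78. 214.] [ 491.4 -193.3] [ 17.  149.1] 77.0
```

View pics/w23.png

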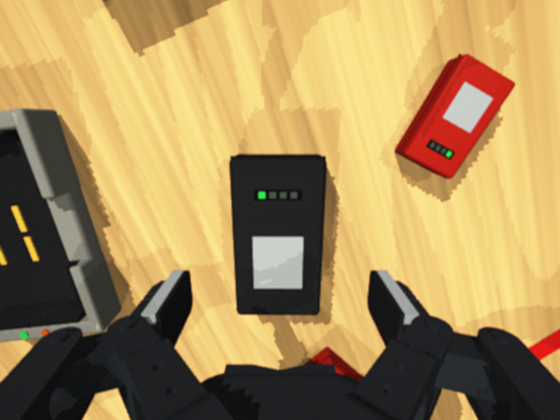

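step_arm --series '[[[-0.1,0.1,-2.5],0,0],[[-0.1,0.1,-5],0,0],[[-0.1,0.1,-6.2],0,0],[[-0.1,0.1,-6.2],0,0],[[-0.1,0.1,-6.2],0,0]]'

```text
clock: 31.25
tcp_pos: [0.6097, -0.2455, 0.0092]
orientation: [0.001, 0.82, 0.573, -0.006]
wrist_force: [0.3, 0.4, 0.2]
finger_gap: 0.0852
```

step_arm --series '[[[0,0,0],0,60],[[0,0,0],0,100],[[0,0,0],0,100],[[0,0,0],0,100],[[0,0,0],0,100]]' --newtons 50

```text
clock: 31.88
tcp_pos: [0.6101, -0.2458, 0.0108]
orientation: [0.002, 0.82, 0.573, -0.006]
wrist_force: [-1.8, 0.9, 6.4]
finger_gap: 0.0588
```

step_arm --series '[[[0,0,1],0,100],[[0,0,3],0,100],[[0,0,8],0,100],[[0,0,14],0,100],[[0,0,20],0,100]]'

```text
clock: 32.5
tcp_pos: [0.6096, -0.2455, 0.2125]
orientation: [0.002, 0.82, 0.573, -0.006]
wrist_force: [0.9, -0.6, -3.7]
finger_gap: 0.0586
```

step_arm --series '[[[-5,1.8,0.5],0.06,100],[[-10,3.6,0.5],0.12,100],[[-15,5.5,0.5],0.124,100],[[-17.7,6.5,0.5],0.124,100],[[-17.7,6.5,0.5],0.124,100]]'

```text
clock: 33.12
tcp_pos: [0.4304, -0.1793, 0.2181]
orientation: [0.002, 0.783, 0.622, -0.006]
wrist_force: [0.6, -1.3, -3.3]
finger_gap: 0.0583
```

step_arm --series '[[[0,0,0],0,100],[[0,0,0],0,100]]'

```text
clock: 33.38
tcp_pos: [0.4311, -0.1796, 0.2182]
orientation: [0.002, 0.783, 0.622, -0.006]
wrist_force: [0.3, -0.2, -4.0]
finger_gap: 0.059
```

```bash
python3 - <<'E'
from h import *
s=st(); c=cam('wrist','w24')
f=c['frame'];cv2.imwrite('pics/w24z.png',cv2.resize(f[90:290,180:380,::-1],None,fx=3,fy=3,interpolation=cv2.INTER_CUBIC))
E
```

```text
t 33.38 tcp mm [ 431.1 -179.6  218.2] jaw deg 167.0 F [ 0.3 -0.2 -4. ] gap 59.0 j [-0.56  0.11 -0.24  1.22 -0.01  1.24] tilt -0.9999
```

View pics/w24z.png

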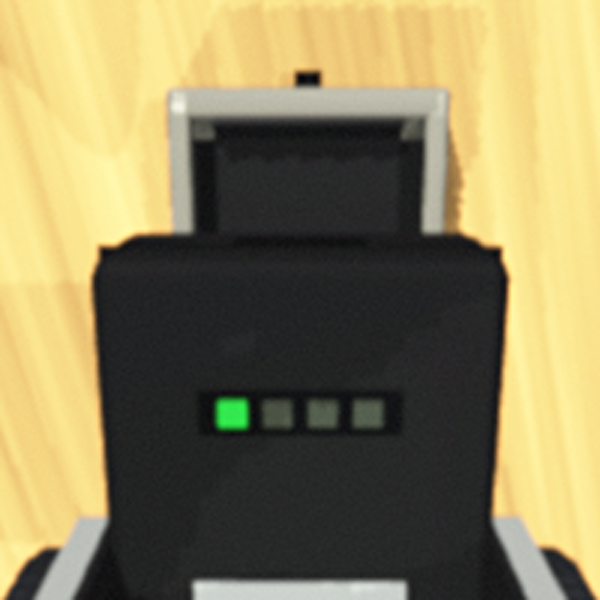

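```bash
python3 - <<'E'
from h import *
s=st(); c=cam('wrist')
rel(c,s,[[236.7,122.3],[329.7,122.3]],[[212.3,178],[348.3,178]],.0172,78,56)
E
```

```text
t 33.42 tcp mm [ 431.1 -179.6  218.1] jaw deg 167.0 F [-0.5 -0.1 -3.9] gap 58.6 j [-0.56  0.11 -0.24  1.22 -0.01  1.24] tilt -0.9999
rim w 97.2 ang -13.0
pack w 56.4 ang -12.96
seat [ 433.  -184.8] pack [ 431.1 -181.4] move world mm [ 1.9 -3.4] across/along 2.6 -2.9
```

step_arm --series '[[[0.15,-0.15,-5],0,100],[[0.15,-0.15,-10],0,100],[[0.15,-0.15,-14],0,100],[[0.15,-0.15,-16.6],0,100],[[0.15,-0.15,-16.6],0,100]]'

```text
clock: 34.1
tcp_pos: [0.4311, -0.1801, 0.0499]
orientation: [-0.001, 0.783, 0.622, -0.007]
wrist_force: [-0.9, 0.2, -3.7]
finger_gap: 0.0586
```

step_arm --series '[[[0,0,0],0,100],[[0,0,0],0,100]]'

```text
clock: 34.35
tcp_pos: [0.4321, -0.1807, 0.051]
orientation: [0.0, 0.783, 0.623, -0.006]
wrist_force: [0.1, 0.2, -3.1]
finger_gap: 0.0589
```

```bash
python3 - <<'E'
from h import *
s=st(); c=cam('wrist','w25')
f=c['frame'];cv2.imwrite('pics/w25z.png',cv2.resize(f[90:290,180:380,::-1],None,fx=3,fy=3,interpolation=cv2.INTER_CUBIC))
E
```

```text
t 34.35 tcp mm [ 432.1 -180.7   51. ] jaw deg 167.0 F [ 0.1  0.2 -3.1] gap 58.9 j [-0.56  0.25 -0.51  0.81 -0.01  1.24] tilt -0.9999
```

View pics/w25z.png

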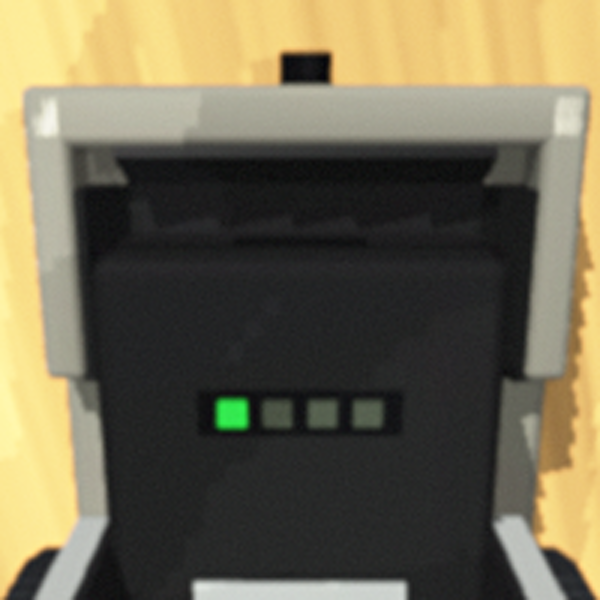

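```bash
python3 - <<'E'
from h import *
s=st(); c=cam('wrist')
rel(c,s,[[188.3,122.7],[376,122.7]],[[212.3,178],[348.3,178]],.0172,78,56)
E
```

```text
t 34.4 tcp mm [ 432.1 -180.7   51. ] jaw deg 167.0 F [ 0.6  0.5 -3.9] gap 58.2 j [-0.56  0.25 -0.51  0.81 -0.01  1.24] tilt -0.9999
rim w 97.2 ang -12.99
pack w 56.4 ang -12.92
seat [ 432.6 -183.3] pack [ 432.1 -182.5] move world mm [ 0.5 -0.8] across/along 0.6 -0.7
```

Aligned within 1 mm. Continuing down.

step_arm --series '[[[0.05,-0.05,-0.8],0,100],[[0.05,-0.05,-1.6],0,100],[[0.05,-0.05,-2.1],0,100],[[0.05,-0.05,-2.1],0,100],[[0.05,-0.05,-2.1],0,100]]'

```text
clock: 35.08
tcp_pos: [0.4325, -0.1812, 0.0299]
orientation: [0.0, 0.783, 0.623, -0.006]
wrist_force: [-0.4, -0.5, -4.1]
finger_gap: 0.0586
```

```bash
python3 - <<'E'
from h import *
s=st(); c=cam('wrist','w26')
f=c['frame'];cv2.imwrite('pics/w26z.png',cv2.resize(f[90:290,160:400,::-1],None,fx=3,fy=3,interpolation=cv2.INTER_CUBIC))
E
```

```text
t 35.08 tcp mm [ 432.5 -181.2   29.9] jaw deg 167.0 F [-0.4 -0.5 -4.1] gap 58.6 j [-0.56  0.28 -0.54  0.76 -0.01  1.24] tilt -0.9999
```

View pics/w26z.png

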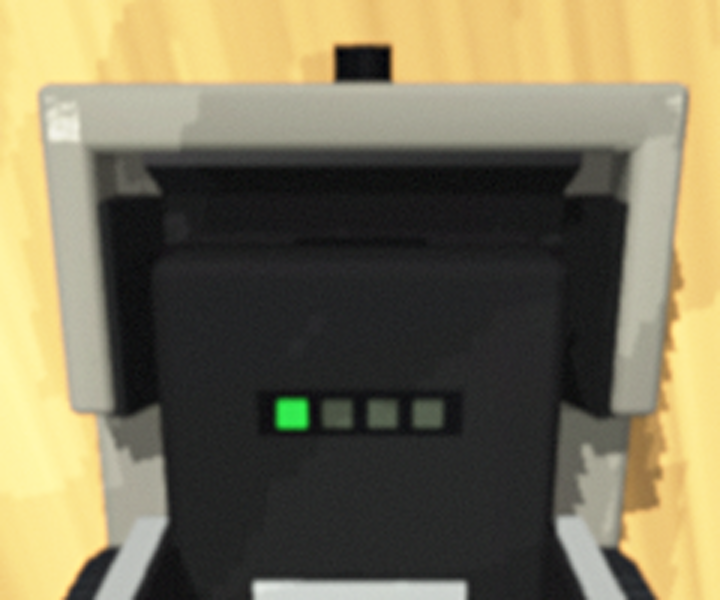

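The pack sits evenly between the side walls. Final lowering.

step_arm --series '[[[0,0,-0.1],0,100],[[0,0,-0.25],0,100],[[0,0,-0.25],0,100]]'

```text
clock: 35.5
tcp_pos: [0.4325, -0.1812, 0.0275]
orientation: [0.0, 0.783, 0.623, -0.006]
wrist_force: [-0.1, 0.2, -3.8]
finger_gap: 0.0585
```

step_arm --series '[[[0,0,-0.1],0,100],[[0,0,-0.1],0,100]]'

```text
clock: 35.75
tcp_pos: [0.4326, -0.1812, 0.0268]
orientation: [0.0, 0.783, 0.623, -0.006]
wrist_force: [-1.0, 1.6, 1.7]
finger_gap: 0.0587
```

step_arm --series '[[[0,0,-0.1],0,100],[[0,0,-0.1],0,100]]'

```text
clock: 36.0
tcp_pos: [0.4326, -0.1812, 0.0268]
orientation: [0.001, 0.783, 0.623, -0.006]
wrist_force: [-3.2, 1.4, 8.1]
finger_gap: 0.0585
```

Contact at 26.8 mm, as predicted. Releasing.

step_arm --series '[[[0,0,0],0,60],[[0,0,0],0,40],[[0,0,0],0,15],[[0,0,0.5],0,15],[[0,0,3],0,10]]'

```text
clock: 36.62
tcp_pos: [0.4314, -0.1805, 0.056]
orientation: [-0.001, 0.783, 0.623, -0.007]
wrist_force: [-0.3, -0.4, -0.2]
finger_gap: 0.082
```

step_arm --series '[[[0,0,5],0,0],[[0,0,11],0,0],[[0,0,17],0,0],[[0,0,18],0,0],[[0,0,18],0,0]]'

```text
clock: 37.25
tcp_pos: [0.4317, -0.1807, 0.2366]
orientation: [-0.0, 0.783, 0.623, -0.006]
wrist_force: [0.0, 0.2, -0.8]
finger_gap: 0.0856
```

```bash
python3 - <<'E'
from h import *
s=st(); c=cam('wrist','w27'); cam('scene','s27'); t=cam('top')
cv2.imwrite('pics/t27.png',cv2.resize(t['frame'][120:310,140:460,::-1],None,fx=2.5,fy=2.5,interpolation=cv2.INTER_CUBIC))
E
```

```text
t 37.25 tcp mm [ 431.7 -180.7  236.6] jaw deg 167.0 F [ 0.   0.2 -0.8] gap 85.6 j [-0.56  0.11 -0.2   1.27 -0.01  1.24] tilt -0.9999
```

View pics/w27.png

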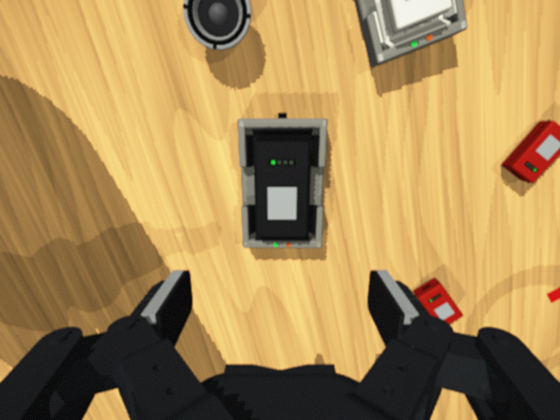

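View pics/s27.png

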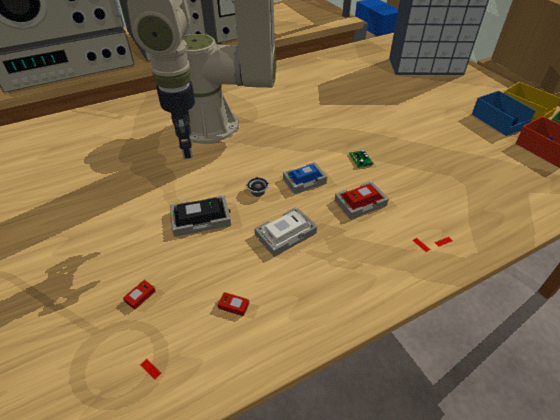

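View pics/t27.png

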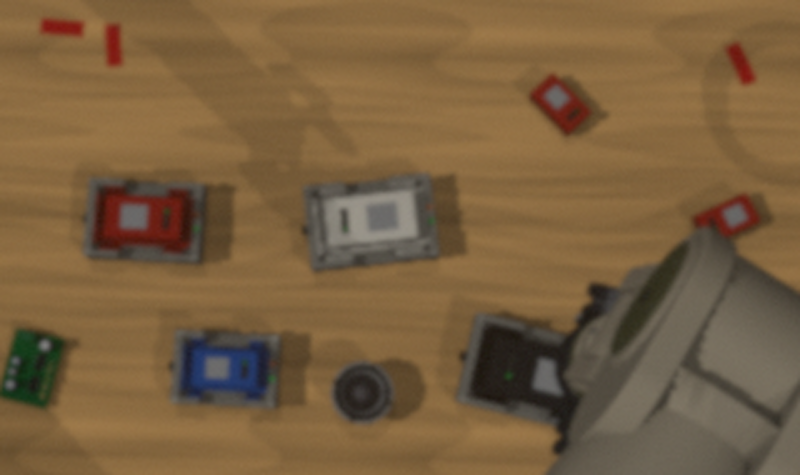

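All four packs lie in their wells in the wrist, scene and top views. The speaker, board and decoys are where they were. Handing in.

```bash
python3 - <<'E'
from workcell import env
print(env.hand_in())
E
```

```text
the job is handed in; nothing more can be done
None
```

I took the stack apart from the top down (blue, red, white, black) and put each pack in the charger of its colour. I handed the job in at about 37 s of the 112 s allowed; it reported no verdict.

- **Seating:** each pack met its well floor within about 0.5 mm of the height worked out from its grasp. I stopped there, with the wrist reading 8 N upward or less, and then let go.
- **Final pictures:** after the last release, the scene and top views showed all four packs lying flat and lengthwise in their wells. The arm partly hides the black pack in the top view. A close wrist view of each pack after release showed the same.
- **Left alone:** the loudspeaker, the circuit board and the two small red look-alike packs show no visible movement in the top view. The gripper ended open and about 24 cm up, touching nothing.
- **Disagreements:** the single-view position estimates differed by 2–5 mm, partly because I took some pictures before the arm had settled. I corrected each pack against its charger's rim just above the well. The gap reading while holding was up to 1.5 mm under the stated pack widths. No check failed.

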